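Sound the canister well and clamp in the canister that fits

ROBOT

A 6-joint arm with a two-finger parallel gripper is mounted at the origin on the work surface. World frame = base frame: x ahead of the robot, y to its left, z up, the work surface at z = 0. Lengths are in mm, angles in rad, forces in N, time in s.
With the tool pointing down it reaches from about 350 to 875 mm from the base axis. Payload 4.2 kg.
Tool frame: the origin (TCP) lies at the very end of the fingers, on their centre line; the grasp point (between the pads) lies arm.hold_point_z behind it (arm.hold_point_z is the distance from the TCP to the grasp point, in mm); y points along the fingers, x is the direction in which the jaws open and shut, and the axes are right-handed (so a half turn about y gives the same grasp; the last joint's range is limited). The gripper opens to 85 mm and grips with 20 to 120 N. Pads are 22 mm wide; open, the fingers measure 114 mm over their backs; the gripper's body (76 mm by 85 mm) begins 54 mm behind the grasp point. The pads swing forward as they close: fully open they stand 13 mm farther back than shut.
Start: joints at [-1.067, 0.385, 0.008, 0, -1.194, -0.259], TCP at [151.494, -606.341, 231.312] pointing down, gripper open.
Joint ranges: [-3.14, 3.14], [-1.21, 2.06], [-1.07, 1.41], [-3.16, 2.05], [-2.99, -0.16], [-3.1, 3.1]. Speed limits (rad/s): [2.79, 2.79, 3.14, 3.14, 3.14, 3.14].

INTERFACE

Orientations are given as a unit quaternion [x, y, z, w].
In Python, from bench import arm gives the robot as it stands.
- The arm moves only by the shell command python3 -m creep 'ROWS'. ROWS is JSON, a list of rows, each a list of 3 entries, a list of its own where there are three numbers: the shift along the world's x, y, z in mm, then the turn, a rotation vector about the world's x, y, z in rad, then the gripper command: -1 is shut, 1 is fully open, values between are in proportion. In form: [[[dx, dy, dz], [wx, wy, wz], jaw], ...]. A call has 1 to 12 rows; each row is the pose to reach, as a shift and turn from the pose commanded when the call began; what a row does not reach only later rows make up. A row lasts 1/12 s, in which the tool goes at most 41.7 mm and 7.16 degrees, less where a joint would pass 70% of its speed; a pose out of reach is approached as far as the arm can. A call with a gripper value outside its range is refused whole. The fingers move at their own pace and stop on an object; the grip force is fixed at half the most. Time passes only in rows, so rows that repeat a pose let the fingers close. It gives the time, the measured TCP pose, the force and the opening at its end, in the units of the state.
- arm.read_state(): the state, without advancing time (a new reading comes with each control period).
- arm.get_image(name): name is "side" or "top"; returns (picture, depth): 480x640x3 uint8, red, green, blue; 480x640 float32, mm along the optical axis (not along the pixel's ray), 0 where there is no reading.
- arm.camera_params(name): a dict with "camera_matrix" (3x3 intrinsics, pixels), "k1" (the pictures are not rectified: a ray, as slopes to the right and down, at radius r is drawn at 1 + k1 r^2 times it, then the intrinsics apply), "extrinsics" (4x4, takes a point from world to camera coordinates). Camera axes: x right, y down, z forward; pixel columns grow to the right and rows downward; lengths in mm; the calibration is good to about 2 mm. A picture is of the moment at which its call begins. camera_params takes no time and is no camera call.
- arm.job_done(): hands the job in, once; it reports no verdict.
The state is a dict: "clock": time; "joints": joint angles; "joint_vel": joint speeds; "joint_efforts": joint torques, N m; "position": TCP position; "ee_rot": TCP orientation; "contact_force": force on the tool from outside, world axes, zero at the start; "wrist_torque": the same for the moment, N m; "gripper_width": finger opening in mm.
Only numpy, scipy, OpenCV 4.12 (cv2) and the standard library are available. Lean on these libraries where they do the work, as an engineer would, in place of code of your own. Each camera call takes 0.05 s, during which the arm holds its last target.

TASK

Get the food truck's canister well ready for the road: lower the depth rod to the bottom of the well and press it lightly there for a moment to find how deep it is, then hang the rod back in its stand. Set the one canister whose height matches that depth down into the well, so that its lid is level with the caddy's top (choose by the measurement: do not let go of a wrong one in the well, and do not drop it in), and push the clamp handle over its centre so that it locks down on the knob. Leave the other two canisters standing where they are and do not disturb the other things on the counter.

Things in the scene. Friction and masses are not known exactly. Their poses are not given: they have to be found in the camera images.
- caddy: Grey steel block, 130 (x) x 260 (y) x 105 mm high, fixed to the counter; a round well in its flat top at the +y end, a toggle clamp at the -y end. It stands with the well end nearer the robot. Origin: centre of its underside; z up.
- well (a point): Centre of the mouth of the caddy's well, level with its top. The well is a round blind hole 52 mm across, 60 mm towards +y from the caddy's centre. Axes as the caddy: z up, +y from the clamp towards the well. Its dark floor is hidden: it lies 52, 70 or 88 mm below the mouth and changes from day to day.
- rod: Depth rod, loose, 120 g: upright steel rod 10 mm thick, rounded end, reaching 110 mm below the origin; a black flange (36 mm across, 6 mm thick) and above it an orange handle (20 mm across, 6 to 62 mm above the origin). Origin on the axis at the flange's underside; z up along the rod. Hangs upright in its stand by the flange.
- rod_tip (a point): The lower end of the depth rod, on its axis, 110 mm below the underside of the flange.
- stand_hole (a point): Centre, at the top face, of the 22 mm hole in the rod stand, a fixed steel frame 80 x 80 x 120 mm high; the flange rests on this face when the rod is home. z up.
- clamp_handle (a joint): Angle (rad) of the clamp's handle. 0: open, leaning 45 degrees back from upright, away from the well. Grows as its ball is pushed up and over towards the well (caddy +y), which swings the arm down. Over-centre point 1.0; beyond it the handle springs to its stop at 1.16 and stays locked. The pad meets a seated canister's knob at about 0.8; it then takes about 4 N at the ball.
- clamp_ball (a point): Centre of the red ball (28 mm across) at the end of the clamp's handle, 120 mm from the pivot. The pivot is a level axis along the caddy's x, 110 mm from the well's centre on its -y side and 55 mm above the caddy's top. The handle swings in the upright plane through pivot and well.
- clamp_arm: Steel arm of the toggle clamp with its sprung rubber pad, 86 mm from its own pivot to the pad, driven from the handle by a link. Origin on its pivot axis. Stands upright when open; locked, it lies level and its pad presses on the lid knob of the canister in the well.
- can_short: Short canister, loose, about 200 g (differs): aluminium cylinder 46 mm across, 52 mm high from its foot to its red lid, with a black upright knob (24 mm across, 36 mm tall) on the lid. The three differ only in height and stand in a row, 85 mm apart, in any order, on a board 15 mm thick. Origin: centre of the foot; z up.
- can_short_lid (a point): Centre of the top face of the short canister's lid, at the root of the knob, 52 mm above its foot.
- can_medium: Medium canister, loose, about 200 g (differs): aluminium cylinder 46 mm across, 70 mm high from its foot to its red lid, with a black upright knob (24 mm across, 36 mm tall) on the lid. The three differ only in height and stand in a row, 85 mm apart, in any order, on a board 15 mm thick. Origin: centre of the foot; z up.
- can_medium_lid (a point): Centre of the top face of the medium canister's lid, at the root of the knob, 70 mm above its foot.
- can_long: Long canister, loose, about 200 g (differs): aluminium cylinder 46 mm across, 88 mm high from its foot to its red lid, with a black upright knob (24 mm across, 36 mm tall) on the lid. The three differ only in height and stand in a row, 85 mm apart, in any order, on a board 15 mm thick. Origin: centre of the foot; z up.
- can_long_lid (a point): Centre of the top face of the long canister's lid, at the root of the knob, 88 mm above its foot.
- shaker: Steel shaker, 48 mm across, 82 mm tall, loose; a bystander. Origin: centre of its underside.
- mug: White mug, 72 mm across, 80 mm tall, loose; a bystander. Origin: centre of its underside.
- red_bottle: Red squeeze bottle, 58 mm across, 180 mm tall, loose; a bystander. Origin: centre of its underside.
- yellow_bottle: Yellow squeeze bottle, 58 mm across, 180 mm tall, loose; a bystander. Origin: centre of its underside.
- spice_jar: Amber jar with a white cap, 68 mm across, 120 mm tall, loose; a bystander. Origin: centre of its underside.
- bell: Steel counter bell, 80 mm across, 56 mm tall, loose; a bystander. Origin: centre of its underside.
Not all that is in view belongs to the job. There is more than one size of the rod; the one meant has the size given above.

How it is judged:
By the outcome, as a careful person would: the job done as asked, in the order asked, and still so for the second after the job is handed in, with the robot touching nothing.
It also fails if it takes over 72 s, if anything falls off the work surface, if the arm or the gripper's body presses on something with over 40 N, if the wrist force passes 120 N, or if a joint passes its speed limit or range.

## Working session

There is one attempt and no reset: what is moved stays moved. The work goes in short steps, Python scripts to look and compute and a shell command to move; the robot and the scene stay as the last step left them, time stands still between calls to the robot, and variables do not carry over. Pictures are saved under pics/ and viewed, and the job is handed in when it is done.

```bash
ls; mkdir -p pics; python3 - <<'E'
from bench import arm
import cv2, numpy as np
print(arm.read_state(), arm.hold_point_z)
for n in ("side","top"):
    im,d=arm.get_image(n)
    cv2.imwrite(f"pics/{n}0.png",im[...,::-1]); np.savez(f"/tmp/{n}0.npz",im=im,d=d)
    print(arm.camera_params(n))
E
```

```text
pics
{'clock': 0.0, 'joints': array([-1.06741796e+00,  3.85583468e-01,  6.63117572e-03, -4.94724583e-04,
       -1.19396898e+00, -2.58621351e-01]), 'joint_vel': array([-0.0001391 , -0.00015742, -0.00348634,  0.00035754,  0.00070639,
       -0.00038337]), 'joint_efforts': array([ 6.36497771e-04, -3.92287624e+01,  1.88400722e+01,  4.18620050e+00,
       -4.62281474e-03,  9.92254769e-06]), 'position': array([ 151.34550534, -605.8101976 ,  230.2080466 ]), 'ee_rot': array([ 0.4346478 ,  0.55770219, -0.55681207, -0.43590123]), 'contact_force': array([ 0.26877944, -0.81613153,  0.0608071 ]), 'wrist_torque': array([-0.03577167,  0.02067673, -0.02024452]), 'gripper_width': 85.09332523203047} 18.700000000000003
{'camera_matrix': array([[513.72730972,   0.        , 321.75703333],
       [  0.        , 513.72730972, 240.17488841],
       [  0.        ,   0.        ,   1.        ]]), 'k1': -0.03493774811998061, 'extrinsics': array([[ 9.98997512e-01, -4.16412826e-02,  1.64308882e-02,
        -5.37223099e+02],
       [-1.93913734e-02, -7.33355304e-01, -6.79568961e-01,
         1.39050079e+02],
       [ 4.03478022e-02,  6.78569084e-01, -7.33427605e-01,
         1.33034090e+03],
       [ 0.00000000e+00,  0.00000000e+00,  0.00000000e+00,
         1.00000000e+00]])}
{'camera_matrix': array([[449.54098918,   0.        , 311.44723234],
       [  0.        , 449.54098918, 241.31313252],
       [  0.        ,   0.        ,   1.        ]]), 'k1': -0.09396692254682286, 'extrinsics': array([[ 8.06827306e-03, -9.99523788e-01,  2.97842329e-02,
        -3.20199119e+00],
       [-9.97307211e-01, -1.02144095e-02, -7.26222640e-02,
         5.45111315e+02],
       [ 7.28919087e-02, -2.91180939e-02, -9.96914694e-01,
         1.25963836e+03],
       [ 0.00000000e+00,  0.00000000e+00,  0.00000000e+00,
         1.00000000e+00]])}
```

View pics/side0.png

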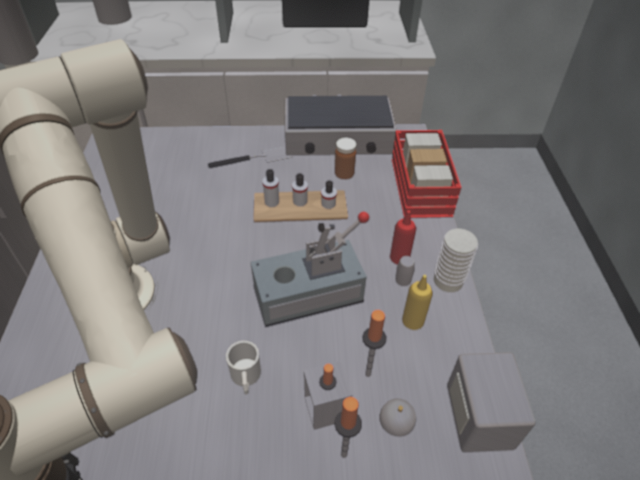

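View pics/top0.png

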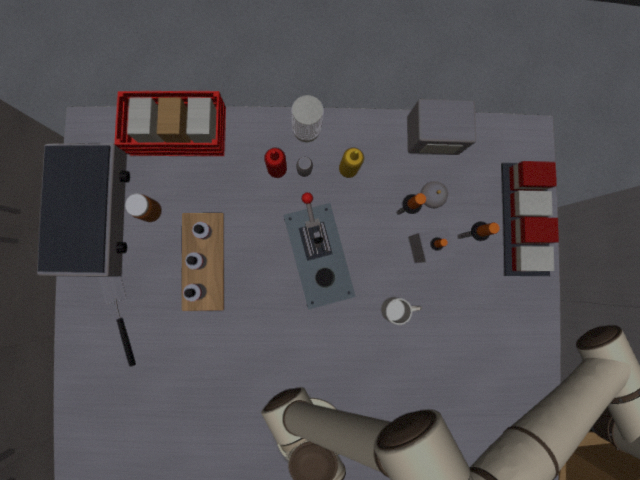

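```bash
cat > h.py <<'E'
import numpy as np, cv2
from bench import arm
def cp(n):
    p=arm.camera_params(n); return np.array(p["camera_matrix"]),p["k1"],np.array(p["extrinsics"])
def ray(n,u,v):
    K,k,T=cp(n); x=(u-K[0,2])/K[0,0]; y=(v-K[1,2])/K[1,1]
    r=np.hypot(x,y); q=r
    for _ in range(30): q=r/(1+k*q*q)
    s=q/r if r>0 else 1
    d=T[:3,:3].T@np.array([x*s,y*s,1.]); o=-T[:3,:3].T@T[:3,3]; return o,d
def onz(n,u,v,z):
    o,d=ray(n,u,v); return o+d*(z-o[2])/d[2]
def depthpt(n,u,v,d):
    o,r=ray(n,u,v); return o+r*d
def tri(a,b):
    A=[];B=[]
    rs=[]
    for n,u,v in (a,b):
        o,d=ray(n,u,v); d=d/np.linalg.norm(d); P=np.eye(3)-np.outer(d,d); A.append(P);B.append(P@o); rs.append((o,d))
    X=np.linalg.solve(sum(A),sum(B))
    g=[np.linalg.norm(np.cross(X-o,d)) for o,d in rs]
    return X,sum(g)
def proj(n,X):
    K,k,T=cp(n); c=T[:3,:3]@np.array(X,float)+T[:3,3]; x,y=c[:2]/c[2]; f=1+k*(x*x+y*y)
    return np.array([K[0,0]*x*f+K[0,2],K[1,1]*y*f+K[1,2]])
def shot(n,tag):
    im,d=arm.get_image(n); np.savez(f"/tmp/{n}{tag}.npz",im=im,d=d); return im,d
def load(n,tag):
    z=np.load(f"/tmp/{n}{tag}.npz"); return z["im"],z["d"]
def crop(n,tag,u0,v0,u1,v1,s,out):
    im,_=load(n,tag); c=cv2.resize(im[v0:v1,u0:u1],None,fx=s,fy=s,interpolation=cv2.INTER_CUBIC); cv2.imwrite("pics/"+out,c[...,::-1])
E
python3 - <<'E'
from h import *
crop("side","0",290,280,450,470,3,"c1.png")
crop("top","0",370,150,530,300,4,"c2.png")
for n in ("side","top"):
    im,d=load(n,"0"); print(n,(d>0).mean())
    m=((im[...,0]>150)&(im[...,1]<130)&(im[...,1]>50)&(im[...,2]<70)).astype(np.uint8)
    k,l,s,c=cv2.connectedComponentsWithStats(m)
    for i in range(1,k):
        if s[i,4]>15:
            dd=d[l==i]; u,v=c[i]; print(n,s[i],c[i].round(1),np.median(dd), depthpt(n,u,v,np.median(dd)).round(0))
E
```

```text
side 0.99619140625
side [396 131   8  32  50] [399.9 144.5] 1595.6896 [799. 468. 115.]
side [438 131  10  19  23] [443.2 138.5] 1618.8665 [941. 495. 116.]
side [405 168  10  21  43] [408.3 179.3] 1479.3287 [798. 299. 117.]
side [447 182  13   6  29] [454.9 185.9] 1461.152 [927. 266. 119.]
side [447 196  11   2  17] [451.9 196.6] 1487.4543 [926. 263.  80.]
side [433 205  22   3  27] [444.4 206.3] 1512.015 [910. 261.  44.]
side [360 213   8   5  26] [363.3 215.5] 1178.345 [630.  14. 255.]
side [411 214  38   3  60] [428.  215.2] 1540.0186 [868. 264.   6.]
side [398 220  17  10  88] [405.8 225.7] 1323.7612 [756.  94. 137.]
top 0.9959244791666667
top [347 152   6  11  19] [348.5 157.3] 1180.923 [760. -91. 137.]
top [417 195   8   8  40] [420.4 198.5] 1069.5864 [ 634. -252.  244.]
top [491 224   7   8  34] [494.  227.7] 1070.4718 [ 566. -433.  244.]
```

View pics/c1.png

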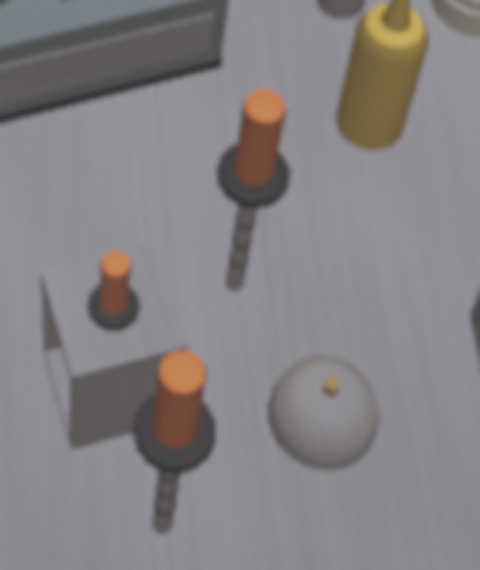

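View pics/c2.png

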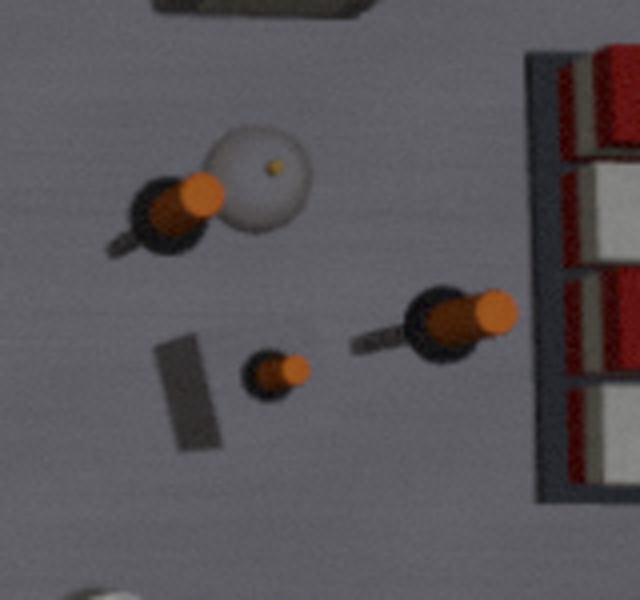

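```bash
python3 - <<'E'
from h import *
# handle top / flange of three rods
for n in ("side","top"):
    im,d=load(n,"0"); h=cv2.cvtColor(im,cv2.COLOR_RGB2HSV)
    m=((h[...,0]<18)&(h[...,1]>150)&(h[...,2]>60)).astype(np.uint8)
    if n=="side": m[:300]=0
    else: m[:, :400]=0; m[:, 505:]=0
    k,l,s,c=cv2.connectedComponentsWithStats(m)
    for i in range(1,k):
        if s[i,4]<20: continue
        P=np.array([depthpt(n,u,v,d[v,u]) for v,u in zip(*np.where(l==i))])
        zt=np.percentile(P[:,2],92); T=P[P[:,2]>zt-6]
        print(n,s[i],c[i].round(1),'ztop',zt.round(1),'top ctr',T.mean(0).round(1),'ext',np.ptp(T,axis=0).round(0))
    # dark pixels flange
    
crop("top","0",270,180,370,320,4,"c3.png")
crop("top","0",170,190,240,320,4,"c4.png")
crop("side","0",240,150,380,330,4,"c5.png")
E
```

```text
top [408 193  18  13 141] [417.6 199.2] ztop 246.7 top ctr [ 634.2 -250.7  244.2] ext [27. 25. 10.]
top [477 223  22  11 178] [488.4 228.3] ztop 245.6 top ctr [ 566.1 -430.9  243.7] ext [25. 27.  8.]
top [435 239  12   8  67] [440.9 242.3] ztop 182.9 top ctr [ 534.4 -327.1  180.5] ext [18. 16.  7.]
```

View pics/c3.png

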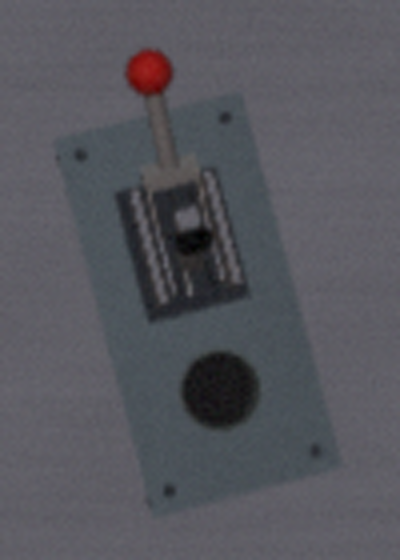

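View pics/c4.png

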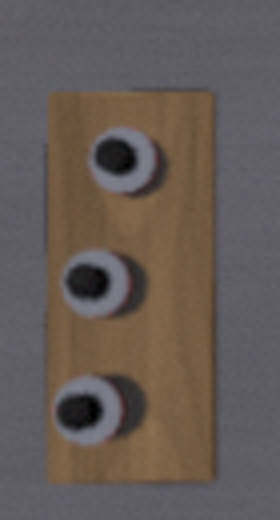

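View pics/c5.png

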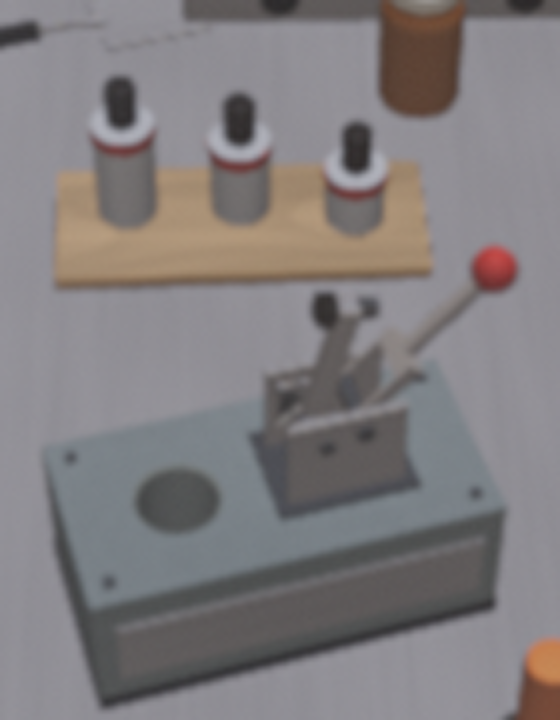

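```bash
python3 - <<'E'
from h import *
from scipy.spatial.transform import Rotation as R
print(R.from_quat(arm.read_state()['ee_rot']).as_matrix().round(3))
res={}
for n in ("side","top"):
    im,d=load(n,"0"); h=cv2.cvtColor(im,cv2.COLOR_RGB2HSV); g=im.max(2)
    # caddy top by depth: heights
    vv,uu=np.mgrid[0:480,0:640]
    K,k,T=cp(n)
    P=np.zeros((480,640,3))
    x=(uu-K[0,2])/K[0,0];y=(vv-K[1,2])/K[1,1]; r=np.hypot(x,y);q=r.copy()
    for _ in range(30): q=r/(1+k*q*q)
    s=np.where(r>0,q/np.maximum(r,1e-9),1)
    C=np.stack([x*s*d,y*s*d,d],-1)-T[:3,3]
    P=C@T[:3,:3]; np.save(f"/tmp/P{n}.npy",P)
    def region(x0,x1,y0,y1,z0,z1): return (P[...,0]>x0)&(P[...,0]<x1)&(P[...,1]>y0)&(P[...,1]<y1)&(P[...,2]>z0)&(P[...,2]<z1)
    # well
    # ball
    m=((h[...,1]>170)&((h[...,0]<8)|(h[...,0]>172))&(h[...,2]>70)&region(560,700,-50,80,200,300)).astype(np.uint8)
    vs,us=np.where(m); print(n,"ball",us.mean(),vs.mean(),m.sum(),P[m>0].mean(0).round(1)); res[n,'ball']=(n,us.mean(),vs.mean())
    # rod handle top
    m=region(480,600,-380,-280,174,200); vs,us=np.where(m); print(n,"rodtop",us.mean(),vs.mean(),m.sum(),P[m].mean(0).round(1),onz(n,us.mean(),vs.mean(),182).round(1))
    res[n,'rod']=(n,us.mean(),vs.mean())
    m=region(480,600,-380,-280,121,132)&(g<75); vs,us=np.where(m); print(n,"flange",us.mean(),vs.mean(),m.sum(),P[m].min(0).round(0),P[m].max(0).round(0))
    m=region(440,640,-420,-240,112,124); print("stand top",P[m].min(0).round(0),P[m].max(0).round(0),m.sum())
    # board
    
    m=region(400,720,100,500,20,180)
    k_,l,st,c=cv2.connectedComponentsWithStats(m.astype(np.uint8))
    for i in range(1,k_):
        if st[i,4]>40:
            Q=P[l==i]; zt=np.percentile(Q[:,2],97); Tm=(l==i)&(P[...,2]>zt-6); vs,us=np.where(Tm); print(n,"can?",c[i].round(0),st[i,4],'ztop',zt.round(1),us.mean().round(1),vs.mean().round(1),P[Tm].mean(0).round(1),onz(n,us.mean(),vs.mean(),zt).round(1))
print(tri(res['side','ball'],res['top','ball']),tri(res['side','rod'],res['top','rod']))
E
```

```text
[[-0.242 -0.001 -0.97 ]
 [ 0.97   0.002 -0.242]
 [ 0.002 -1.     0.   ]]
side ball nan nan 0 [nan nan nan]
side rodtop 327.6741573033708 367.96629213483146 89 [ 532.5 -330.1  180.4] [ 532.5 -330.9  182. ]
side flange 327.64 385.04 50 [ 520. -346.  122.] [ 547. -325.  129.]
stand top [ 486. -377.  112.] [ 639. -254.  124.] 1214
side can? [345. 157.] 714 ztop 121.7 345.4 144.0 [628.5 467.7 119.4] [628.2 464.4 121.7]
side can? [274. 189.] 245 ztop 138.2 271.1 171.9 [404.5 316.9 137.1] [404.6 315.6 138.2]
side can? [299. 190.] 428 ztop 119.9 299.0 176.0 [483.4 318.7 118.8] [483.4 317.4 119.9]
side can? [328. 195.] 344 ztop 102.8 328.3 183.1 [567.8 305.5 101.7] [567.7 304.2 102.8]
top ball 306.7738095238095 197.46428571428572 84 [630.8  20.4 254.4]
top rodtop 443.4 242.4 50 [ 534.1 -327.7  180.2] [ 533.9 -327.1  182. ]
top flange 434.5125 243.875 80 [ 518. -343.  121.] [ 555. -280.  131.]
stand top [ 489. -376.  112.] [ 583. -280.  124.] 765
top can? [143. 207.] 710 ztop 122.0 135.7 204.3 [631.5 471.6 119.1] [631.  470.6 122. ]
top can? [202. 230.] 264 ztop 103.7 197.6 228.4 [570.6 308.1 101.7] [570.4 307.6 103.7]
top can? [196. 261.] 306 ztop 121.8 190.4 260.3 [484.9 320.7 119.6] [484.8 320.2 121.8]
top can? [194. 289.] 199 ztop 140.6 188.1 291.0 [405.5 320.3 137.9] [405.6 319.7 140.6]
(array([nan, nan, nan]), np.float64(nan)) (array([ 533.4647993 , -328.50860871,  177.64680785]), np.float64(1.5607949418340368))<stdin>:20: RuntimeWarning: Mean of empty slice.
  ret = ret.dtype.type(ret / rcount)
  ret = um.true_divide(
```

```bash
python3 - <<'E'
from h import *
for n in ("side","top"):
    im,d=load(n,"0"); P=np.load(f"/tmp/P{n}.npy"); g=im.max(2).astype(int); h=cv2.cvtColor(im,cv2.COLOR_RGB2HSV)
    reg=lambda x0,x1,y0,y1,z0,z1:(P[...,0]>x0)&(P[...,0]<x1)&(P[...,1]>y0)&(P[...,1]<y1)&(P[...,2]>z0)&(P[...,2]<z1)
    # caddy top
    m=reg(380,720,-150,150,96,114).astype(np.uint8)
    k,l,st,c=cv2.connectedComponentsWithStats(m); i=1+st[1:,4].argmax(); m=(l==i).astype(np.uint8)
    cs,_=cv2.findContours(m,cv2.RETR_EXTERNAL,cv2.CHAIN_APPROX_NONE)
    ct=max(cs,key=cv2.contourArea)[:,0]
    W=np.array([onz(n,u,v,105)[:2] for u,v in ct],np.float32)
    r=cv2.minAreaRect(W); print(n,"caddy",r)
    print(cv2.boxPoints(r).round(0).tolist())
    # well rim: within caddy, holes near expected
    cen=np.array([ (P[m>0][:,0].mean()),(P[m>0][:,1].mean())])
    if n=="top": u0,u1,v0,v1=305,345,260,295
    else: u0,u1,v0,v1=268,302,262,290
    sub=h[v0:v1,u0:u1]; sg=g[v0:v1,u0:u1]
    mm=(sg<(70 if n=="top" else 95)).astype(np.uint8); k,l,st,c=cv2.connectedComponentsWithStats(mm)
    i=1+st[1:,4].argmax(); cs,_=cv2.findContours((l==i).astype(np.uint8),cv2.RETR_EXTERNAL,cv2.CHAIN_APPROX_NONE)
    W=np.array([onz(n,u+u0,v+v0,105)[:2] for u,v in cs[0][:,0]],np.float32); print(n,"well",cv2.minEnclosingCircle(W),cv2.fitEllipse(W), np.percentile(sg,[5,30,60,95]))
    # ball
    m=((im[...,0]>1.8*im[...,1])&(im[...,0]>1.8*im[...,2])&(im[...,0]>80)).astype(np.uint8)
    k,l,st,c=cv2.connectedComponentsWithStats(m)
    for i in range(1,k):
        u,v=c[i]
        if 50<st[i,4]<300: 
            dd=np.median(d[l==i]); print(n,"red",c[i].round(1),st[i],depthpt(n,u,v,dd).round(0))
E
```

```text
side caddy ((500.2890319824219, -20.982269287109375), (260.59051513671875, 137.076416015625), 15.238783836364746)
[[357.0, 11.0], [393.0, -121.0], [644.0, -53.0], [608.0, 79.0]]
side well ((442.7071838378906, -33.572654724121094), 24.400161743164062) ((442.4796447753906, -33.77918243408203), (43.31063461303711, 47.250221252441406), 90.47167205810547) [ 80. 114. 134. 137.]
side red [363.1 216.5] [359 212  10  10  78] [629.  13. 253.]
top caddy ((501.44329833984375, -16.02680206298828), (260.1429443359375, 129.91769409179688), 15.422693252563477)
[[359.0, 12.0], [393.0, -113.0], [644.0, -44.0], [610.0, 81.0]]
top well ((443.9482421875, -31.46175193786621), 26.444351196289062) ((443.945068359375, -31.360647201538086), (50.797210693359375, 50.86279296875), 127.39604187011719) [24. 84. 88. 91.]
top red [143.6 147.6] [121 147  43   2  67] [796. 471.  80.]
top red [194.8 147.7] [165 147  55   2  71] [796. 328.  82.]
top red [273.5 156.5] [265 148  19  18 213] [759. 107. 135.]
top red [157.4 151.1] [136 151  48   2  55] [797. 444.  42.]
top red [179.7 155. ] [151 154  58   2  59] [796. 390.   5.]
top red [306.7 197.5] [302 193  11  10  91] [631.  21. 254.]
top red [420.  198.6] [415 194  11  10  83] [ 634. -251.  244.]
top red [493.  227.7] [488 223  11  11  80] [ 566. -431.  244.]
```

```bash
python3 - <<'E'
from h import *
for n in ("side","top"):
    im,d=load(n,"0"); P=np.load(f"/tmp/P{n}.npy"); g=im.max(2).astype(int)
    cans={'long':(405,318,88),'med':(484,319,70),'short':(569,306,52)}
    for nm,(x,y,H) in cans.items():
        zt=15+H+36
        u,v=proj(n,[x,y,zt-18]).astype(int)
        s=16; sg=g[v-s:v+s,u-s:u+s]; z=P[v-s:v+s,u-s:u+s,2]
        mm=((sg<70)&(z>zt-40)).astype(np.uint8)
        vs,us=np.where(mm&(z>zt-5)); a=onz(n,us.mean()+u-s,vs.mean()+v-s,zt)
        ml=((z>zt-44)&(sg>=0)&(abs(z-(zt-36))<5)); vs2,us2=np.where(ml)
        W=np.array([onz(n,q+u-s,w+v-s,zt-36)[:2] for w,q in zip(vs2,us2)],np.float32)
        W2=np.array([onz(n,q+u-s,w+v-s,zt)[:2] for w,q in zip(vs,us)],np.float32)
        print(n,nm,"knobtop",a.round(1),len(vs),cv2.minEnclosingCircle(W2),"lid",cv2.minEnclosingCircle(W),len(vs2))
    # arm pad highest points on clamp
    m=(P[...,0]>500)&(P[...,0]<610)&(P[...,1]>-60)&(P[...,1]<20)&(P[...,2]>150)
    Q=P[m]; b=Q[Q[:,2]>190]; print("clamp z max",np.percentile(Q[:,2],[50,90,99]),b.min(0),b.max(0))
    m=(P[...,0]>350)&(P[...,0]<620)&(P[...,1]>250)&(P[...,1]<400)&(abs(P[...,2]-15)<6)
    W=P[m][:,:2].astype(np.float32); print(n,"board",cv2.minAreaRect(W))
E
```

```text
side long knobtop [399.5 313.2 139. ] 25 ((400.91546630859375, 312.2301940917969), 11.275253295898438) lid ((398.326416015625, 314.7528381347656), 25.015445709228516) 99
side med knobtop [484.3 314.  121. ] 24 ((486.30755615234375, 313.99761962890625), 11.461688995361328) lid ((482.6839294433594, 316.50128173828125), 24.660690307617188) 95
side short knobtop [568.7 301.4 103. ] 21 ((569.2981567382812, 301.0149230957031), 10.05921745300293) lid ((568.2374877929688, 303.6443176269531), 24.860069274902344) 94
clamp z max [175.45849099 237.62222422 250.94014942] [524.77822411 -22.04427915 190.16628809] [609.95743485  19.0225397  252.56761211]
side board ((485.0273742675781, 313.2168273925781), (269.87335205078125, 126.22822570800781), 0.0942729115486145)
top long knobtop [401.7 319.4 139. ] 60 ((401.812744140625, 319.053955078125), 11.678647994995117) lid ((401.8243408203125, 319.716552734375), 23.591026306152344) 140
top med knobtop [485.4 319.6 121. ] 54 ((485.61688232421875, 317.5469055175781), 12.987543106079102) lid ((485.23077392578125, 320.211669921875), 23.499536514282227) 146
top short knobtop [570.  307.4 103. ] 54 ((570.2861328125, 307.00225830078125), 11.151671409606934) lid ((570.5999145507812, 307.86279296875), 23.35200309753418) 128
clamp z max [176.48845307 241.96742326 252.2643904 ] [525.00281143 -16.63794004 190.25769368] [609.99774523  19.14509282 254.97368397]
top board ((484.2480773925781, 313.01116943359375), (268.73748779296875, 120.19789123535156), 0.7855431437492371)
```

```bash
python3 -m creep '[[[20,15,35],[0,0,0],0],[[55,40,40],[0,0,0],0],[[90,65,40],[0,0,0],0],[[123,89,40],[0,0,0],0],[[156,113,40],[0,0,0],0],[[189,137,40],[0,0,0],0],[[222,161,40],[0,0,0],0],[[255,185,40],[0,0,0],0],[[288,209,40],[0,0,0],0],[[321,233,40],[0,0,0],0],[[354,257,40],[0,0,0],0],[[382,277,40],[0,0,0],0]]'; python3 -m creep '[[[0,0,-10],[0,0,0],0],[[0,0,-25],[0,0,0],0]]'
```

```text
clock: 1.1
position: [535.2, -327.2, 270.8]
ee_rot: [0.435, 0.558, -0.558, -0.435]
contact_force: [0.4, -1.1, -0.1]
gripper_width: 42.5
clock: 1.27
position: [535.7, -327.9, 246.5]
ee_rot: [0.435, 0.558, -0.558, -0.434]
contact_force: [0.3, 0.7, -0.2]
gripper_width: 43.0
```

```bash
python3 - <<'E'
from h import *
shot("side","1");shot("top","1")
print(arm.read_state()['position'])
crop("side","1",250,240,450,470,2,"d1.png")
crop("top","1",370,150,530,330,3,"d2.png")
E
```

```text
[ 532.28368276 -327.9840528   242.79750779]
```

View pics/d1.png

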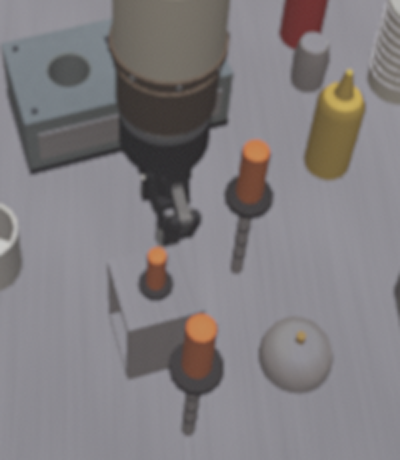

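View pics/d2.png

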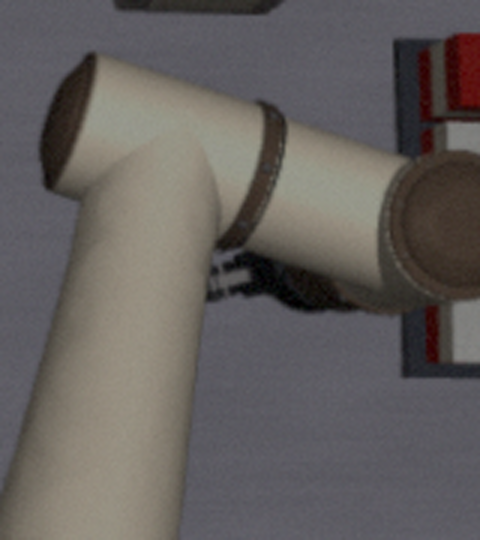

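```bash
python3 -m creep '[[[0,0,-20],[0,0,0],0],[[0,0,-40],[0,0,0],0],[[0,0,-60],[0,0,0],0],[[0,0,-80],[0,0,0],0],[[0,0,-95],[0,0,0],0],[[0,0,-103],[0,0,0],0],[[0,0,-103],[0,0,0],0],[[0,0,-103],[0,0,0],0]]'; python3 -m creep '[[[0,0,0],[0,0,0],-1],[[0,0,0],[0,0,0],-1],[[0,0,0],[0,0,0],-1],[[0,0,0],[0,0,0],-1],[[0,0,0],[0,0,0],-1],[[0,0,0],[0,0,0],-1]]'
```

```text
clock: 2.03
position: [533.6, -329.9, 143.9]
ee_rot: [-0.435, -0.557, 0.557, 0.435]
contact_force: [0.1, 0.2, 1.2]
gripper_width: 42.6
clock: 2.53
position: [534.2, -329.6, 144.9]
ee_rot: [0.436, 0.558, -0.557, -0.434]
contact_force: [-0.2, 0.4, 5.6]
gripper_width: 18.5
```

```bash
python3 -m creep '[[[0,0,5],[0,0,0],-1],[[0,0,15],[0,0,0],-1],[[0,0,35],[0,0,0],-1],[[0,0,60],[0,0,0],-1],[[0,0,85],[0,0,0],-1],[[0,0,110],[0,0,0],-1],[[0,0,130],[0,0,0],-1],[[0,0,135],[0,0,0],-1]]'; python3 - <<'E'
from h import *
shot("side","2");shot("top","2")
s=arm.read_state(); print(s['position'],s['contact_force'],s['gripper_width'])
crop("side","2",250,190,450,420,2,"e1.png")
E
```

```text
clock: 3.2
position: [534.7, -330.2, 283.0]
ee_rot: [0.438, 0.558, -0.557, -0.433]
contact_force: [0.5, 0.2, 0.2]
gripper_width: 18.5
[ 533.75342638 -329.33438838  279.38144975] [ 0.39003688  0.00656617 -1.37573376] 18.440949319822657
```

View pics/e1.png

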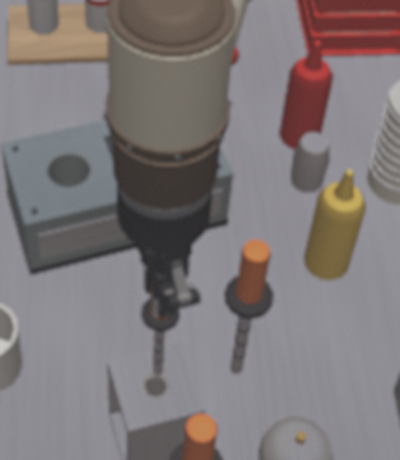

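```bash
python3 - <<'E'
from h import *
im,d=load("top","2"); cv2.imwrite("pics/t2.png",im[...,::-1])
for u,v in ((395,205),(440,205),(470,215),(520,225)): print(depthpt("top",u,v,d[v,u]).round(0))
E
python3 -m creep '[[[-9,30,0],[0,0,0],-1],[[-20,66,0],[0,0,0],-1],[[-31,102,0],[0,0,0],-1],[[-42,138,0],[0,0,0],-1],[[-53,174,0],[0,0,0],-1],[[-64,210,0],[0,0,0],-1],[[-75,246,0],[0,0,0],-1],[[-85,280,0],[0,0,0],-1],[[-90,296,0],[0,0,0],-1],[[-90,296,0],[0,0,0],-1]]'; python3 - <<'E'
from h import *
shot("side","3");shot("top","3")
s=arm.read_state(); print(s['position'],s['contact_force'],s['gripper_width'])
crop("side","3",200,140,400,340,3,"f1.png")
crop("top","3",200,140,420,340,3,"f2.png")
E
```

```text
[ 562. -113.  599.]
[ 559. -177.  625.]
[ 546. -229.  612.]
[ 528. -299.  636.]
clock: 4.13
position: [441.4, -31.0, 276.6]
ee_rot: [-0.433, -0.558, 0.559, 0.435]
contact_force: [-0.4, 0.5, 0.0]
gripper_width: 18.4
[442.63408213 -32.96312728 276.99752318] [ 0.18501766 -0.12814158 -1.3294849 ] 18.840384594547118
```

View pics/f1.png

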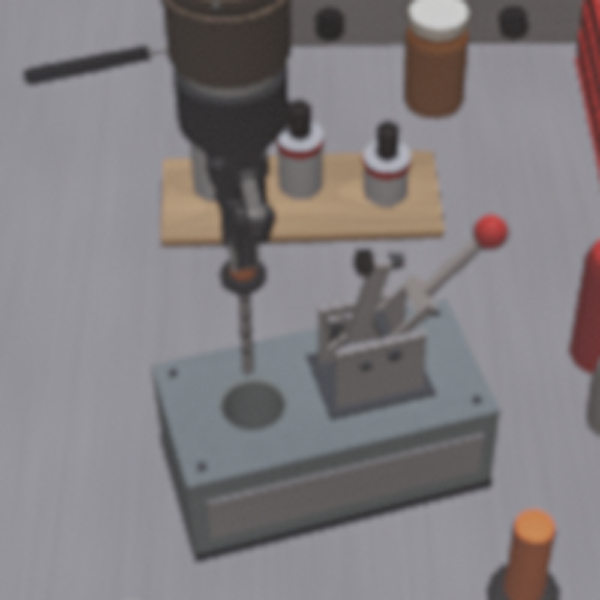

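View pics/f2.png

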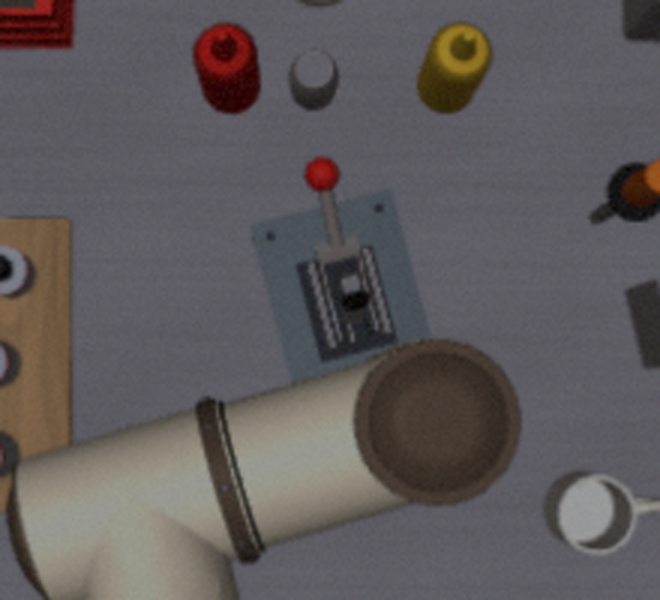

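```bash
python3 - <<'E'
from h import *
print(onz("side",281,231.7,254).round(1),onz("side",282.5,263.6,147).round(1), onz("side",284.3,274.7,105).round(1))
print(proj("side",[443.3,-32.6,144]))
E
```

```text
[441.7 -31.8 254. ] [440.8 -34.  147. ] [443.5 -33.8 105. ]
[283.61355907 263.95180422]
```

```bash
python3 -m creep '[[[1,0,-15],[0,0,0],-1],[[1,0,-35],[0,0,0],-1],[[1,0,-55],[0,0,0],-1],[[1,0,-72],[0,0,0],-1],[[1,0,-82],[0,0,0],-1],[[1,0,-86],[0,0,0],-1],[[1,0,-86],[0,0,0],-1]]'; for i in 1 ; do python3 -m creep '[[[0,0,-2],[0,0,0],-1],[[0,0,-4],[0,0,0],-1],[[0,0,-4],[0,0,0],-1]]'; done
```

```text
clock: 4.82
position: [443.8, -34.4, 190.7]
ee_rot: [-0.435, -0.556, 0.558, 0.437]
contact_force: [0.6, 0.9, -1.5]
gripper_width: 18.2
clock: 5.07
position: [444.7, -33.5, 188.5]
ee_rot: [0.435, 0.557, -0.557, -0.435]
contact_force: [0.3, -0.3, -1.7]
gripper_width: 18.5
```

```bash
python3 -m creep '[[[0,0,-2],[0,0,0],-1],[[0,0,-3],[0,0,0],-1],[[0,0,-3],[0,0,0],-1]]'
```

```text
clock: 5.32
position: [444.4, -33.3, 185.3]
ee_rot: [0.435, 0.557, -0.557, -0.435]
contact_force: [-0.4, -0.5, -1.6]
gripper_width: 18.5
```

Commanded z 185.3 with no contact, so the tip should be past 52 mm; continue down a little, then in small steps again.

```bash
python3 -m creep '[[[0,0,-2],[0,0,0],-1],[[0,0,-5],[0,0,0],-1],[[0,0,-5],[0,0,0],-1]]'; python3 -m creep '[[[0,0,-2],[0,0,0],-1],[[0,0,-4],[0,0,0],-1],[[0,0,-4],[0,0,0],-1]]'
```

```text
clock: 5.57
position: [444.1, -33.4, 179.7]
ee_rot: [-0.435, -0.557, 0.558, 0.436]
contact_force: [-0.2, -0.2, -1.6]
gripper_width: 18.4
clock: 5.82
position: [444.2, -33.4, 175.8]
ee_rot: [-0.435, -0.557, 0.558, 0.435]
contact_force: [-0.3, -0.6, -0.8]
gripper_width: 19.0
```

```bash
python3 -m creep '[[[0,0,-2],[0,0,0],-1],[[0,0,-2],[0,0,0],-1]]'; python3 -m creep '[[[0,0,-2],[0,0,0],-1],[[0,0,-2],[0,0,0],-1]]'
```

```text
clock: 5.98
position: [444.3, -33.4, 174.0]
ee_rot: [-0.435, -0.557, 0.557, 0.435]
contact_force: [-0.7, 0.5, -1.1]
gripper_width: 18.7
clock: 6.15
position: [444.3, -33.4, 172.0]
ee_rot: [-0.435, -0.557, 0.557, 0.435]
contact_force: [-1.1, 0.4, -0.9]
gripper_width: 18.5
```

```bash
python3 -m creep '[[[0,0,-1],[0,0,0],-1],[[0,0,-1],[0,0,0],-1]]'; python3 -m creep '[[[0,0,-1],[0,0,0],-1],[[0,0,-1],[0,0,0],-1]]'
```

```text
clock: 6.32
position: [444.4, -33.4, 171.2]
ee_rot: [-0.435, -0.557, 0.557, 0.435]
contact_force: [-0.2, 0.4, -1.7]
gripper_width: 18.3
clock: 6.48
position: [444.4, -33.4, 170.2]
ee_rot: [-0.435, -0.557, 0.557, 0.435]
contact_force: [0.8, 0.6, -0.2]
gripper_width: 18.6
```

```bash
python3 -m creep '[[[0,0,-1],[0,0,0],-1],[[0,0,-1],[0,0,0],-1]]'; python3 -m creep '[[[0,0,-1],[0,0,0],-1],[[0,0,-1],[0,0,0],-1]]'
```

```text
clock: 6.65
position: [444.7, -33.3, 169.6]
ee_rot: [0.435, 0.557, -0.557, -0.435]
contact_force: [-0.2, 1.1, 0.5]
gripper_width: 18.4
clock: 6.82
position: [445.1, -33.3, 169.3]
ee_rot: [0.436, 0.558, -0.557, -0.435]
contact_force: [-1.3, 0.4, 4.6]
gripper_width: 18.4
```

```bash
python3 -m creep '[[[0,0,-1],[0,0,0],-1],[[0,0,-1],[0,0,0],-1],[[0,0,-1],[0,0,0],-1],[[0,0,-1],[0,0,0],-1],[[0,0,-1],[0,0,0],-1],[[0,0,-1],[0,0,0],-1],[[0,0,-1],[0,0,0],-1],[[0,0,-1],[0,0,0],-1]]'; python3 - <<'E'
from h import *
print(arm.read_state())
E
```

```text
clock: 7.48
position: [445.5, -33.3, 169.2]
ee_rot: [0.436, 0.558, -0.557, -0.434]
contact_force: [-2.1, 0.3, 9.0]
gripper_width: 18.4
{'clock': 7.4833, 'joints': array([ 2.91902744e-01,  1.40113726e-01, -5.03917603e-01,  1.21674683e-03,
       -9.24303694e-01, -1.61781814e+00]), 'joint_vel': array([-8.04142961e-04,  1.22808409e-03,  1.40895409e-03,  8.92676059e-04,
       -6.59615254e-04, -7.05239918e-05]), 'joint_efforts': array([-2.76770890e-01, -2.01874423e+01,  1.42779484e+01,  3.04794319e+00,
        7.27530587e-01, -1.32535548e-03]), 'position': array([445.47458194, -33.30127219, 169.16169542]), 'ee_rot': array([ 0.43576833,  0.55799458, -0.55697112, -0.43420179]), 'contact_force': array([-2.06843736,  0.25180151,  8.98288205]), 'wrist_torque': array([ 0.34338821,  0.79267826, -0.06840656]), 'gripper_width': 18.41663723211967}
```

```bash
python3 -m creep '[[[0,0,6],[0,0,0],-1],[[0,0,26],[0,0,0],-1],[[0,0,56],[0,0,0],-1],[[0,0,86],[0,0,0],-1],[[0,0,106],[0,0,0],-1],[[-1,0,111],[0,0,0],-1],[[-1,0,111],[0,0,0],-1]]'; python3 -m creep '[[[10,-30,0],[0,0,0],-1],[[21,-66,0],[0,0,0],-1],[[32,-102,0],[0,0,0],-1],[[43,-138,0],[0,0,0],-1],[[54,-174,0],[0,0,0],-1],[[65,-210,0],[0,0,0],-1],[[76,-246,0],[0,0,0],-1],[[85,-280,0],[0,0,0],-1],[[90,-296,0],[0,0,0],-1],[[90,-296,0],[0,0,0],-1],[[90,-296,0],[0,0,0],-1]]'; python3 - <<'E'
from h import *
shot("side","4")
s=arm.read_state(); print(s['position'],s['contact_force'],s['gripper_width'])
crop("side","4",280,260,400,430,4,"g1.png")
E
```

```text
clock: 8.07
position: [443.9, -33.1, 279.5]
ee_rot: [0.436, 0.558, -0.556, -0.435]
contact_force: [-0.6, 0.3, -1.1]
gripper_width: 18.8
clock: 8.98
position: [532.6, -329.7, 274.9]
ee_rot: [-0.434, -0.556, 0.557, 0.438]
contact_force: [0.7, 1.0, -1.5]
gripper_width: 18.6
[ 532.64770186 -328.87730008  275.84244614] [-0.03520398  0.20526562 -1.15801068] 18.781440309437677
```

View pics/g1.png

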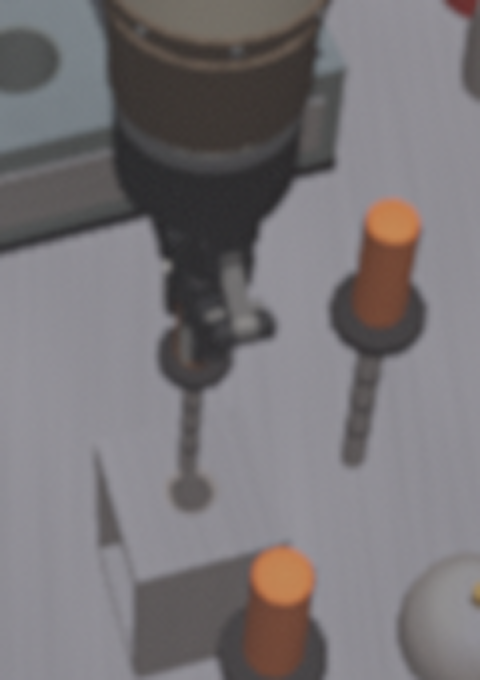

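```bash
python3 -m creep '[[[0,0,-10],[0,0,0],-1],[[0,0,-30],[0,0,0],-1],[[0,0,-50],[0,0,0],-1],[[0,0,-70],[0,0,0],-1],[[0,0,-90],[0,0,0],-1],[[0,0,-110],[0,0,0],-1],[[0,0,-125],[0,0,0],-1],[[0,0,-130],[0,0,0],-1],[[0,0,-130],[0,0,0],-1]]'; python3 -m creep '[[[0,0,-1],[0,0,0],-1],[[0,0,-3],[0,0,0],-1],[[0,0,-3],[0,0,0],-1]]'
```

```text
clock: 9.78
position: [532.6, -327.9, 147.0]
ee_rot: [-0.434, -0.557, 0.558, 0.436]
contact_force: [-0.1, 0.2, -1.1]
gripper_width: 19.1
clock: 10.03
position: [533.9, -329.3, 146.0]
ee_rot: [0.436, 0.558, -0.557, -0.435]
contact_force: [-0.1, -0.1, -1.8]
gripper_width: 18.6
```

```bash
python3 -m creep '[[[0,0,-1],[0,0,0],-1],[[0,0,-1],[0,0,0],-1],[[0,0,-1],[0,0,0],-1]]'; python3 - <<'E'
from h import *
shot("side","5")
s=arm.read_state(); print(s['position'],s['contact_force'],s['gripper_width'])
crop("side","5",280,260,400,430,4,"g2.png")
E
```

```text
clock: 10.28
position: [533.9, -329.5, 145.0]
ee_rot: [0.436, 0.557, -0.557, -0.435]
contact_force: [0.1, 1.3, 1.3]
gripper_width: 18.4
[ 533.88372281 -329.46933642  144.98018434] [0.69031552 0.69809388 0.70748593] 18.237987612480048
```

View pics/g2.png

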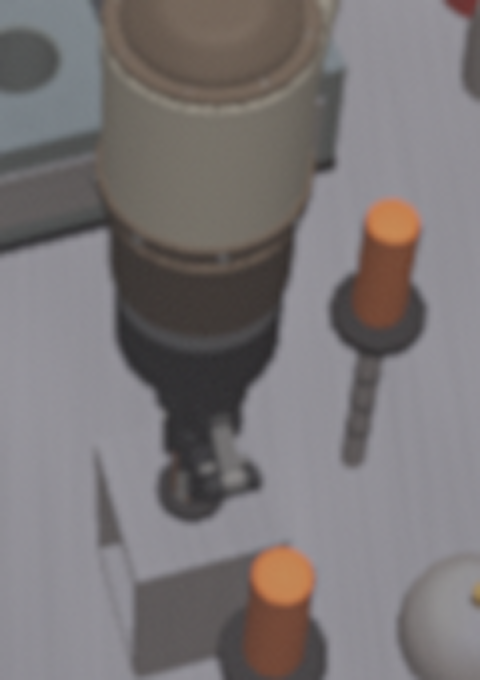

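```bash
python3 -m creep '[[[0,0,0],[0,0,0],-0.4],[[0,0,0],[0,0,0],-0.2],[[0,0,0],[0,0,0],0],[[0,0,0],[0,0,0],0],[[0,0,20],[0,0,0],0],[[0,0,45],[0,0,0],0],[[0,0,75],[0,0,0],0],[[0,0,105],[0,0,0],0],[[0,0,135],[0,0,0],0]]'; python3 - <<'E'
from h import *
shot("side","6")
s=arm.read_state(); print(s['position'],s['contact_force'],s['gripper_width'])
crop("side","6",280,260,400,430,4,"g3.png")
E
```

```text
clock: 11.08
position: [533.2, -329.3, 280.7]
ee_rot: [-0.435, -0.557, 0.557, 0.435]
contact_force: [0.5, 0.1, -0.1]
gripper_width: 42.9
[ 535.72328679 -331.23913227  288.4975446 ] [ 1.41517367 -1.35318647  6.32537083] 42.871315513541084
```

View pics/g3.png

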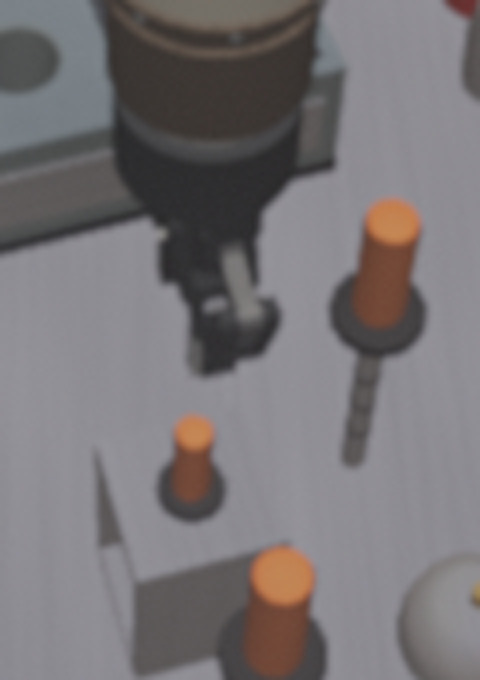

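```bash
python3 -m creep '[[[-10,30,15],[0,0,0],0],[[-22,68,30],[0,0,0],0],[[-34,106,30],[0,0,0],0],[[-46,144,30],[0,0,0],0],[[-58,182,30],[0,0,0],0],[[-70,220,30],[0,0,0],0],[[-82,258,30],[0,0,0],0],[[-90,296,30],[0,0,0],0],[[-90,336,30],[0,0,0],0],[[-88,376,30],[0,0,0],0],[[-84,416,30],[0,0,0],0],[[-80,456,30],[0,0,0],0]]';python3 -m creep '[[[8,38,0],[0,0,0],0],[[14,76,0],[0,0,0],0],[[20,114,-10],[0,0,0],0],[[26,150,-25],[0,0,0],0],[[31,180,-45],[0,0,0],0],[[31,190,-70],[0,0,0],0],[[31,190,-90],[0,0,0],0],[[31,190,-110],[0,0,0],0],[[31,190,-120],[0,0,0],0],[[31,190,-120],[0,0,0],0]]'; python3 - <<'E'
from h import *
shot("side","7");shot("top","7")
s=arm.read_state(); print(s['position'],s['contact_force'],s['gripper_width'])
crop("side","7",220,90,380,250,4,"i1.png")
crop("top","7",150,170,310,330,4,"i2.png")
E
```

```text
clock: 12.13
position: [452.9, 128.5, 309.8]
ee_rot: [0.435, 0.558, -0.557, -0.435]
contact_force: [0.5, 0.0, -0.4]
gripper_width: 42.8
clock: 12.97
position: [483.3, 315.6, 186.5]
ee_rot: [-0.435, -0.555, 0.559, 0.436]
contact_force: [-0.6, -0.2, 0.1]
gripper_width: 42.8
[484.99614537 316.7107124  189.99482592] [ 0.31542601  0.57522367 -0.23877061] 42.623319330910455
```

View pics/i1.png

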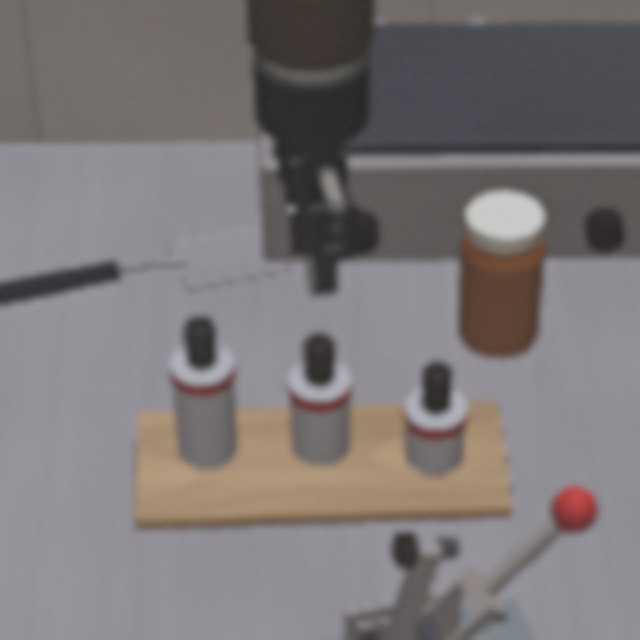

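View pics/i2.png

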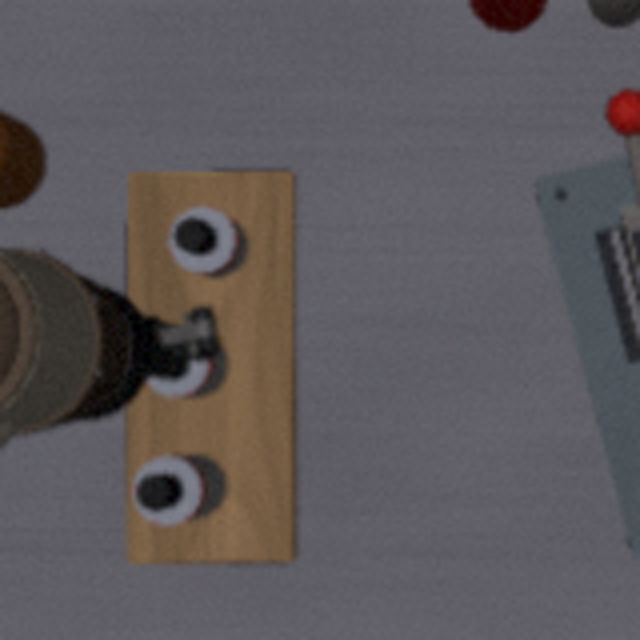

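```bash
python3 -m creep '[[[0,0,-10],[0,0,0],0],[[0,0,-28],[0,0,0],0],[[0,0,-46],[0,0,0],0],[[0,0,-64],[0,0,0],0],[[0,0,-80],[0,0,0],0],[[0,0,-92],[0,0,0],0],[[0,0,-97],[0,0,0],0],[[0,0,-97],[0,0,0],0],[[0,0,-97],[0,0,0],0]]'; python3 - <<'E'
from h import *
shot("side","8")
s=arm.read_state(); print(s['position'],s['contact_force'],s['gripper_width'])
crop("side","8",240,130,360,230,5,"j1.png")
E
```

```text
clock: 13.82
position: [485.1, 317.0, 93.2]
ee_rot: [0.435, 0.558, -0.557, -0.435]
contact_force: [0.8, -0.5, 0.0]
gripper_width: 42.2
[485.20174219 317.23928293  93.50956416] [-0.75896362 -0.49698267  0.28905643] 42.44991036827093
```

View pics/j1.png

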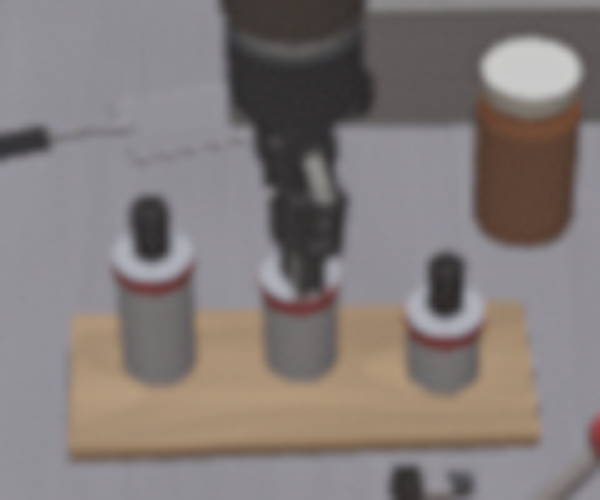

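```bash
python3 -m creep '[[[0,0,0],[0,0,0],-0.2],[[0,0,0],[0,0,0],-0.3],[[0,0,0],[0,0,0],-0.4],[[0,0,0],[0,0,0],-0.5],[[0,0,0],[0,0,0],-1],[[0,0,0],[0,0,0],-1],[[0,0,0],[0,0,0],-1],[[0,0,0],[0,0,0],-1]]';python3 -m creep '[[[0,0,4],[0,0,0],-1],[[0,0,10],[0,0,0],-1],[[0,0,20],[0,0,0],-1],[[0,0,20],[0,0,0],-1],[[0,0,20],[0,0,0],-1]]'
```

```text
clock: 14.53
position: [485.0, 317.2, 93.1]
ee_rot: [0.435, 0.558, -0.557, -0.435]
contact_force: [1.2, 0.9, 5.6]
gripper_width: 22.1
clock: 14.95
position: [484.7, 316.8, 113.0]
ee_rot: [0.435, 0.558, -0.557, -0.435]
contact_force: [-0.8, -0.8, -1.4]
gripper_width: 22.7
```

```bash
python3 -m creep '[[[0,0,15],[0,0,0],-1],[[0,-10,40],[0,0,0],-1],[[-3,-30,70],[0,0,0],-1],[[-7,-60,95],[0,0,0],-1],[[-11,-96,110],[0,0,0],-1],[[-16,-134,110],[0,0,0],-1],[[-20,-172,110],[0,0,0],-1],[[-25,-210,110],[0,0,0],-1],[[-29,-248,110],[0,0,0],-1],[[-34,-286,110],[0,0,0],-1],[[-38,-320,110],[0,0,0],-1],[[-41,-342,110],[0,0,0],-1]]';python3 -m creep '[[[0,-5,0],[0,0,0],-1],[[0,-7,0],[0,0,0],-1],[[0,-7,0],[0,0,0],-1],[[0,-7,0],[0,0,0],-1]]'; python3 - <<'E'
from h import *
shot("side","9");shot("top","9")
s=arm.read_state(); print(s['position'],s['contact_force'],s['gripper_width'])
crop("side","9",230,200,350,320,5,"k1.png")
crop("top","9",220,140,420,340,3,"k2.png")
E
```

```text
clock: 15.95
position: [441.9, -27.9, 222.1]
ee_rot: [-0.435, -0.557, 0.557, 0.436]
contact_force: [0.7, -0.0, -1.7]
gripper_width: 22.1
clock: 16.28
position: [443.7, -31.6, 222.2]
ee_rot: [0.435, 0.557, -0.557, -0.435]
contact_force: [0.0, 0.2, -0.7]
gripper_width: 22.2
[443.75154605 -31.36817051 222.18301359] [-0.1344004   0.07396826 -1.09568619] 22.242053954148833
```

View pics/k1.png

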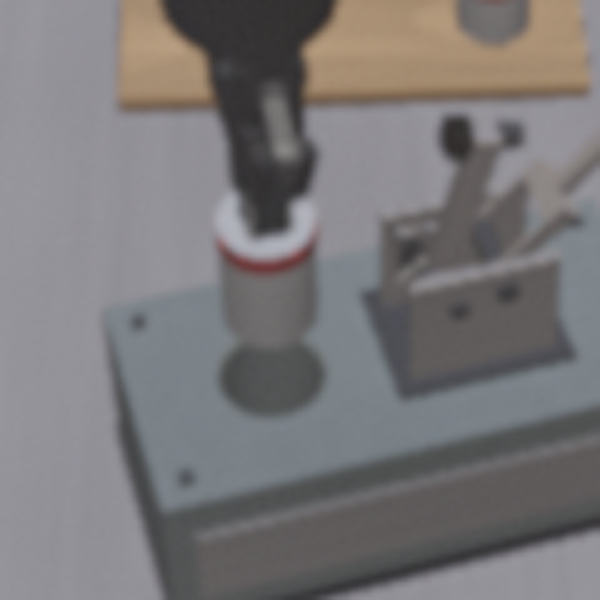

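View pics/k2.png

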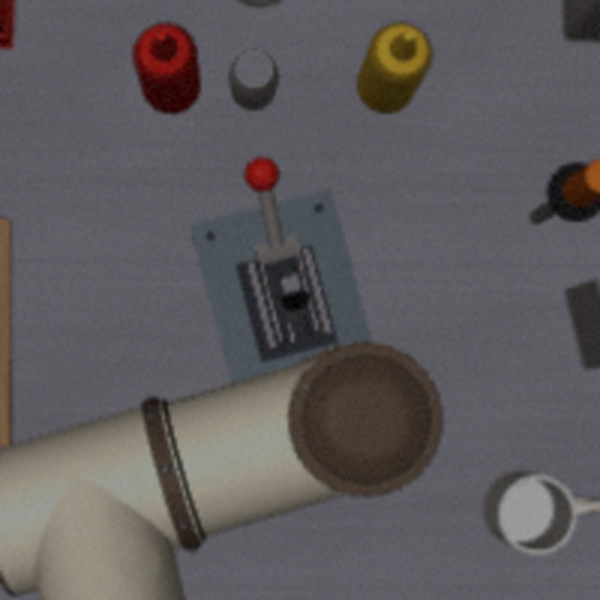

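```bash
python3 - <<'E'
from h import *
im,d=load("side","9"); n="side"
# red band extents & body silhouette rows
f=im.astype(int)
for v in range(238,276,2):
    row=f[v,265:305]; 
    red=np.where((row[:,0]>1.4*row[:,1]))[0]+265
    print(v,red.min() if len(red) else None,red.max() if len(red) else None, ' '.join(str(x) for x in row.mean(1).astype(int)[::1]))
for z in (144,214): print(z,[proj(n,[443.3+dx,-32.6,z]).round(1).tolist() for dx in(-23,0,23)])
print(proj(n,[443.3,-32.6-23,144]),proj(n,[443.3,-32.6-23,214]), [proj(n,[443.3+a,-32.6+b,105]).round(1).tolist() for a,b in ((-26,0),(26,0),(0,-26),(0,26))])
E
```

```text
238 None None 147 147 146 146 146 146 146 147 146 149 153 143 113 78 62 56 51 50 50 52 53 53 54 55 61 75 105 131 144 145 145 145 146 146 146 145 145 145 146 146
240 None None 147 147 147 146 146 146 146 147 152 163 173 170 143 103 78 63 54 51 52 53 52 55 76 110 138 153 159 156 150 147 146 145 146 146 145 145 145 145 145 145
242 None None 148 147 147 146 147 146 147 153 165 175 178 172 147 109 87 76 62 52 53 53 53 58 90 137 168 178 177 170 156 147 145 146 146 145 146 145 146 145 145 144
244 None None 148 148 147 147 147 147 147 154 169 177 180 179 169 142 110 86 66 53 52 54 52 56 85 131 165 178 178 166 149 143 145 146 146 146 145 146 145 145 146 143
246 None None 148 148 147 147 147 148 147 147 155 168 177 179 177 165 137 104 82 77 84 93 100 112 135 158 173 177 167 146 133 139 145 146 147 146 145 145 146 145 147 144
248 None None 148 148 147 147 147 148 148 140 127 134 156 170 177 177 169 159 155 160 168 171 173 175 177 177 172 157 129 107 122 141 147 146 147 147 147 146 146 145 145 143
250 290 291 149 147 147 148 148 149 148 144 124 97 93 115 140 155 162 167 171 172 172 171 167 162 1
[... 1570 characters left out ...]
 132 128
270 None None 129 130 129 130 129 130 129 130 129 125 114 99 87 80 81 83 86 87 88 88 88 87 86 84 82 82 86 97 110 124 130 131 132 132 132 132 132 132 132 131
272 None None 129 130 130 129 130 130 130 130 123 107 87 78 74 78 80 81 82 83 84 83 84 84 82 83 83 81 80 80 88 108 123 129 131 131 132 132 132 132 132 132
274 None None 130 129 130 130 130 130 130 126 113 91 76 73 76 77 81 80 81 83 84 83 84 84 84 82 82 81 80 78 79 93 115 128 131 132 132 132 132 131 132 133
144 [[273.9, 264.2], [283.6, 264.0], [293.3, 263.7]]
214 [[272.3, 244.3], [282.4, 244.1], [292.6, 243.9]]
[283.52985048 271.44779156] [282.33662159 251.66256597] [[273.5, 274.5], [294.9, 274.1], [284.1, 282.7], [284.3, 266.1]]
```

```bash
python3 -m creep '[[[-1,-1,-8],[0,0,0],-1],[[-2,-1.5,-20],[0,0,0],-1],[[-2,-1.5,-30],[0,0,0],-1],[[-2,-1.5,-34],[0,0,0],-1],[[-2,-1.5,-34],[0,0,0],-1]]'; python3 - <<'E'
from h import *
shot("side","10")
s=arm.read_state(); print(s['position'],s['contact_force'],s['gripper_width'])
crop("side","10",255,235,315,295,10,"l1.png")
E
```

```text
clock: 16.8
position: [440.7, -33.6, 186.9]
ee_rot: [-0.434, -0.557, 0.558, 0.436]
contact_force: [-0.8, -0.3, -1.6]
gripper_width: 22.7
[441.31463708 -33.60362475 187.7914381 ] [ 0.00269063  0.24190772 -1.21863861] 22.02603215901956
```

View pics/l1.png

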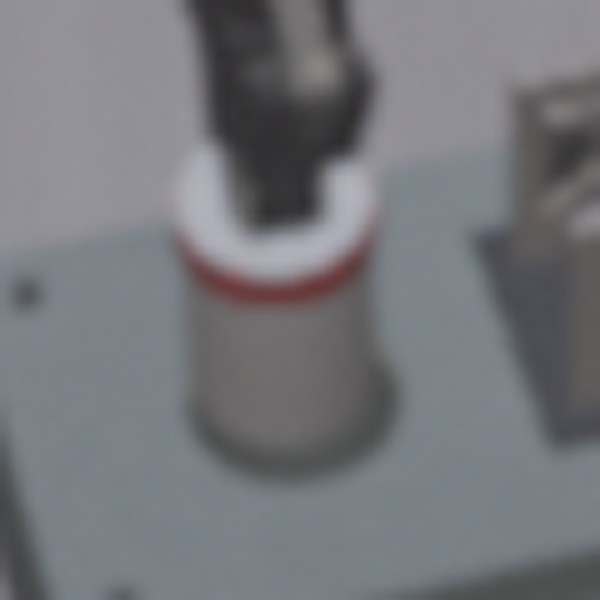

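```bash
python3 - <<'E'
from h import *
im,d=load("side","10"); f=im.astype(float).mean(2)
im0,_=load("side","0"); f0=im0.astype(float).mean(2)
def edges(row,a,b,lo,hi,up):
    g=np.diff(row); return None
for v in (266,268,270,272,274):
    print(v,' '.join(f"{x:.0f}" for x in f[v,268:302]))
    print('   0',' '.join(f"{x:.0f}" for x in f0[v,268:302]))
for u in (280,283,286): print(u,'now',' '.join(f"{x:.0f}" for x in f[255:292,u]),'| before',' '.join(f"{x:.0f}" for x in f0[255:292,u]))
print(proj("side",[443.3,-32.6-23,110]),proj("side",[443.3,-32.6-26,105]),proj("side",[443.3,-32.6+26,105]),proj("side",[443.3,-55.6,125]),proj("side",[443.3,-55.6,180]))
E
```

```text
266 130 131 130 131 126 115 105 103 104 106 106 106 107 108 107 106 106 105 105 105 102 99 95 97 111 125 131 132 132 131 132 131 131 132
   0 130 130 129 128 130 129 130 130 130 129 129 127 126 123 121 118 118 117 118 122 124 127 129 130 130 130 131 130 132 132 131 129 130 130
268 130 130 130 130 127 117 106 102 105 106 109 110 111 111 111 110 110 109 106 104 102 99 94 94 107 122 129 131 131 133 132 132 131 132
   0 130 129 130 129 128 130 129 128 123 117 109 100 94 91 86 86 88 87 87 90 92 97 104 114 122 127 130 130 130 132 132 131 131 131
270 129 129 130 130 127 118 106 101 103 106 107 108 109 110 110 110 110 108 105 104 100 98 93 92 98 110 124 129 131 131 131 131 131 132
   0 129 128 129 129 128 128 124 113 99 86 80 80 79 82 82 83 84 85 85 84 83 82 81 86 96 111 122 129 131 131 131 131 130 130
272 129 130 129 129 127 119 107 101 103 104 106 109 109 110 110 109 109 107 106 103 100 96 94 89 83 88 107 123 130 131 132 132 132 132
   0 129 129 129 128 127 121 106 87 77 75 78 79 81 82 82 85 84 84 84 84 82 82 82 79 79 87 106 122 128 130 130 131 130 131
274 129 129 130 131 127 115 103 99 10
[... 521 characters left out ...]
140 171 178 171 144 101 74 92 106 111 110 110 110 109 109 109 108 108 108 107 107 99 88 83 89 108 124 128 128 128 128 127 127 127 | before 132 129 130 129 129 130 130 130 130 130 128 118 102 86 84 83 82 85 82 82 83 83 83 83 84 82 83 90 107 123 128 127 127 126 127 126 126
286 now 78 95 133 165 177 175 153 111 75 78 95 105 108 106 105 105 106 106 105 104 104 105 103 100 92 86 84 95 113 126 129 128 128 127 127 127 127 | before 130 131 131 131 132 132 130 131 130 129 128 118 102 87 84 85 83 84 84 84 83 83 83 82 83 84 84 95 113 125 128 127 127 127 126 126 125
[284.07469499 280.4590237 ] [284.14336831 282.73896614] [284.30761017 266.09841491] [283.83698054 276.52920769] [282.92869924 261.48861142]
```

```bash
python3 -m creep '[[[1,0.5,-2],[0,0,0],-1],[[1,0.5,-5],[0,0,0],-1],[[1,0.5,-8],[0,0,0],-1],[[1,0.5,-8],[0,0,0],-1]]';  python3 -m creep '[[[0,0,-3],[0,0,0],-1],[[0,0,-6],[0,0,0],-1],[[0,0,-6],[0,0,0],-1]]'
```

```text
clock: 17.18
position: [442.2, -33.3, 179.8]
ee_rot: [-0.435, -0.557, 0.557, 0.435]
contact_force: [0.6, 0.1, -1.6]
gripper_width: 22.4
clock: 17.43
position: [442.1, -33.4, 173.7]
ee_rot: [-0.435, -0.557, 0.558, 0.436]
contact_force: [-1.1, -0.6, -1.8]
gripper_width: 22.4
```

```bash
python3 -m creep '[[[0,0,-4],[0,0,0],-1],[[0,0,-9],[0,0,0],-1],[[0,0,-14],[0,0,0],-1],[[0,0,-14],[0,0,0],-1]]';  python3 -m creep '[[[0,0,-4],[0,0,0],-1],[[0,0,-9],[0,0,0],-1],[[0,0,-14],[0,0,0],-1],[[0,0,-19],[0,0,0],-1],[[0,0,-19],[0,0,0],-1]]'
```

```text
clock: 17.77
position: [441.6, -33.5, 159.0]
ee_rot: [-0.435, -0.557, 0.558, 0.436]
contact_force: [-0.8, -0.1, -1.2]
gripper_width: 22.3
clock: 18.18
position: [441.7, -33.5, 140.1]
ee_rot: [-0.435, -0.557, 0.558, 0.436]
contact_force: [0.3, -1.1, -1.3]
gripper_width: 22.2
```

```bash
python3 -m creep '[[[0,0,-4],[0,0,0],-1],[[0,0,-8],[0,0,0],-1],[[0,0,-12],[0,0,0],-1],[[0,0,-16],[0,0,0],-1],[[0,0,-20],[0,0,0],-1],[[0,0,-22],[0,0,0],-1],[[0,0,-22],[0,0,0],-1]]'; python3 -m creep '[[[0,0,-1],[0,0,0],-1],[[0,0,-2],[0,0,0],-1],[[0,0,-3],[0,0,0],-1],[[0,0,-3],[0,0,0],-1]]'
```

```text
clock: 18.77
position: [442.1, -33.4, 118.7]
ee_rot: [-0.435, -0.557, 0.558, 0.436]
contact_force: [0.0, -0.0, -0.6]
gripper_width: 22.1
clock: 19.1
position: [442.4, -33.3, 116.2]
ee_rot: [-0.435, -0.557, 0.557, 0.435]
contact_force: [0.7, -0.3, -1.6]
gripper_width: 22.3
```

```bash
python3 -m creep '[[[0,0,-1],[0,0,0],-1],[[0,0,-1],[0,0,0],-1],[[0,0,-1],[0,0,0],-1]]'; python3 -m creep '[[[0,0,-1],[0,0,0],-1],[[0,0,-1],[0,0,0],-1],[[0,0,-1],[0,0,0],-1]]'
```

```text
clock: 19.35
position: [442.5, -33.3, 115.3]
ee_rot: [-0.435, -0.557, 0.557, 0.435]
contact_force: [0.8, -0.8, -1.1]
gripper_width: 22.2
clock: 19.6
position: [442.4, -33.3, 114.3]
ee_rot: [-0.435, -0.557, 0.557, 0.435]
contact_force: [-0.0, 1.0, -1.5]
gripper_width: 22.7
```

```bash
python3 -m creep '[[[0,0,-1],[0,0,0],-1],[[0,0,-1],[0,0,0],-1],[[0,0,-1],[0,0,0],-1]]'
```

```text
clock: 19.85
position: [442.5, -33.3, 113.3]
ee_rot: [-0.435, -0.557, 0.557, 0.435]
contact_force: [-0.0, 0.1, -0.9]
gripper_width: 22.5
```

```bash
python3 -m creep '[[[0,0,-1],[0,0,0],-1],[[0,0,-1],[0,0,0],-1],[[0,0,-1],[0,0,0],-1]]';  python3 - <<'E'
from h import *
shot("side","11")
s=arm.read_state(); print(s['position'],s['contact_force'],s['gripper_width'])
crop("side","11",255,235,315,295,10,"m1.png")
E
```

```text
clock: 20.1
position: [443.0, -33.2, 113.0]
ee_rot: [0.435, 0.558, -0.557, -0.435]
contact_force: [-2.0, 0.7, 4.4]
gripper_width: 22.5
[442.98357876 -33.25702113 113.03201767] [-0.78385604  0.18291175  5.64529986] 22.292897785339616
```

View pics/m1.png

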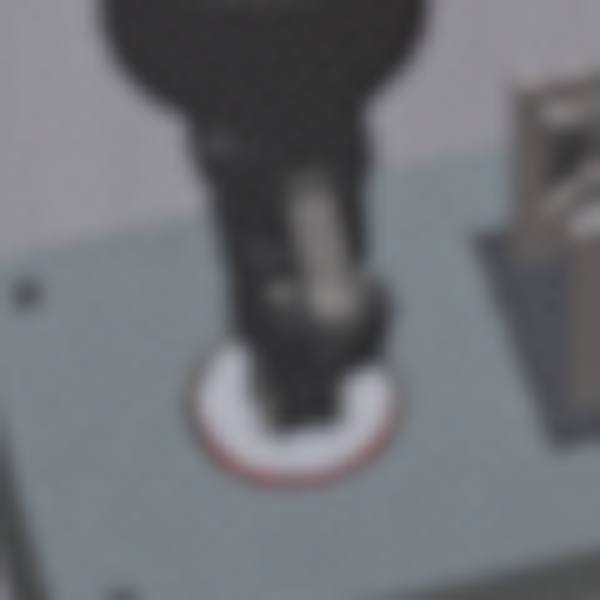

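```bash
python3 -m creep '[[[0,0,0.5],[0,0,0],-0.4],[[0,0,0.5],[0,0,0],-0.2],[[0,0,0.5],[0,0,0],0],[[0,0,0.5],[0,0,0],0],[[0,0,0.5],[0,0,0],0],[[0,0,10],[0,0,0],0],[[0,0,30],[0,0,0],0],[[0,0,60],[0,0,0],0],[[0,0,95],[0,0,0],0],[[0,0,130],[0,0,0],0],[[0,0,170],[0,0,0],0],[[0,0,208],[0,0,0],0]]';  python3 - <<'E'
from h import *
shot("side","12")
s=arm.read_state(); print(s['position'],s['contact_force'],s['gripper_width'])
crop("side","12",230,140,390,300,4,"n1.png")
E
```

```text
clock: 21.15
position: [442.0, -33.5, 322.3]
ee_rot: [0.435, 0.557, -0.557, -0.435]
contact_force: [1.5, -1.1, -0.4]
gripper_width: 42.5
[446.11650488 -33.83576153 330.81301821] [ 1.73754674 -1.23812699  7.50538055] 42.61793037208037
```

View pics/n1.png

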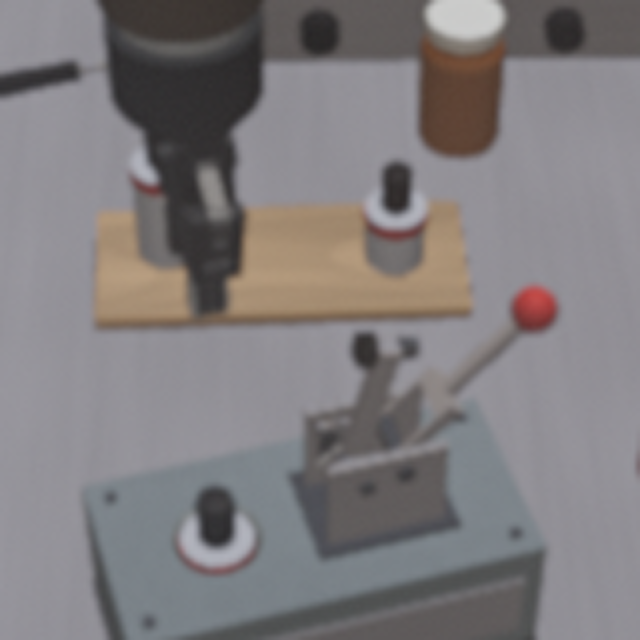

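```bash
python3 -m creep '[[[15,4,5],[0,0,0],-1],[[45,12,10],[0,0,0],-1],[[80,22,10],[0,0,0],-1],[[116,32,10],[0,0,0],-1],[[152,42,10],[0,0,0],-1],[[188,52,10],[0,0,0],-1],[[215,59,5],[0,0,0],-1],[[228,62,0],[0,0,0],-1],[[228,62,0],[0,0,0],-1],[[228,62,0],[0,0,0],-1]]';  python3 - <<'E'
from h import *
shot("side","13"); shot("top","13")
s=arm.read_state(); print(s['position'],s['contact_force'],s['gripper_width'])
crop("side","13",260,90,460,260,4,"o1.png")
crop("top","13",200,110,400,310,3,"o2.png")
E
```

```text
clock: 22.03
position: [670.5, 28.7, 318.2]
ee_rot: [-0.434, -0.556, 0.558, 0.436]
contact_force: [-0.6, 0.3, -0.1]
gripper_width: 0.2
[669.9196972   28.36216843 320.65333538] [-0.56677987  0.12267696  0.38571347] 0.21135875142717567
```

View pics/o1.png

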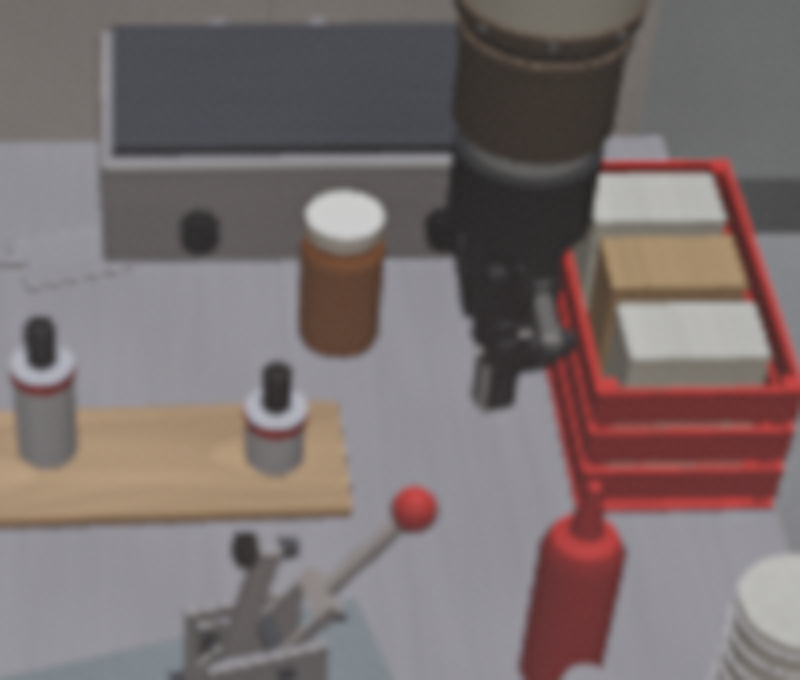

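View pics/o2.png

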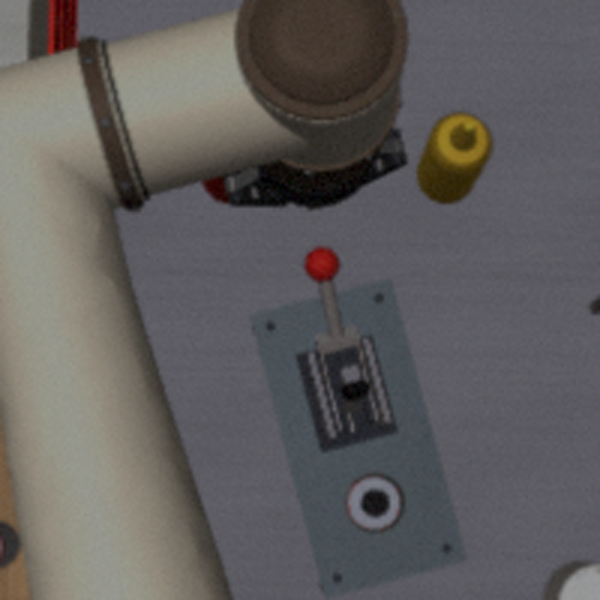

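```bash
python3 -m creep '[[[0,0,-15],[0,0,0],-1],[[0,0,-40],[0,0,0],-1],[[0,0,-65],[0,0,0],-1],[[0,0,-80],[0,0,0],-1],[[0,0,-82],[0,0,0],-1],[[0,0,-82],[0,0,0],-1]]';  python3 - <<'E'
from h import *
shot("side","14"); shot("top","14")
s=arm.read_state(); print(s['position'],s['contact_force'],s['gripper_width'])
crop("side","14",300,120,460,260,4,"p1.png")
E
```

```text
clock: 22.63
position: [669.7, 28.3, 238.9]
ee_rot: [-0.435, -0.557, 0.558, 0.435]
contact_force: [-0.0, -0.5, 0.0]
gripper_width: -0.0
[671.02648329  28.51893064 240.81720332] [ 0.18490717 -0.12297188  0.80450487] 0.2560382821572833
```

View pics/p1.png

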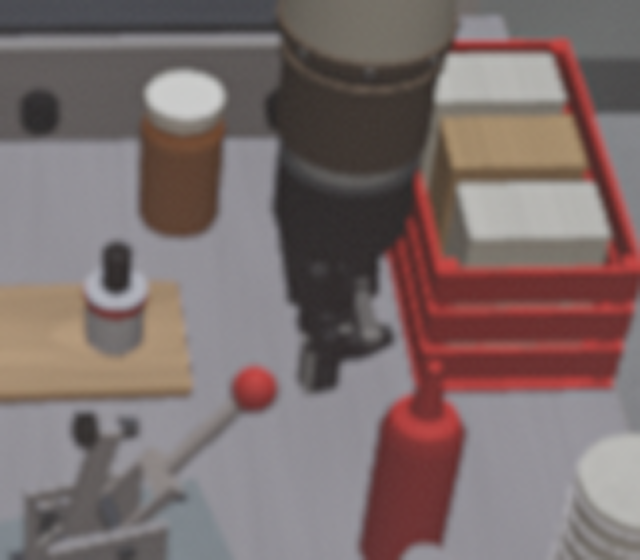

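```bash
python3 -m creep '[[[-8,-2,0],[0,0,0],-1],[[-15,-4,0],[0,0,0],-1],[[-20,-5.5,3],[0,0,0],-1],[[-25,-7,7],[0,0,0],-1],[[-31,-8.5,12],[0,0,0],-1],[[-37,-10,16],[0,0,0],-1],[[-43,-12,19],[0,0,0],-1],[[-50,-14,23],[0,0,0],-1],[[-58,-16,26],[0,0,0],-1],[[-58,-16,26],[0,0,0],-1]]';  python3 - <<'E'
from h import *
shot("side","15"); shot("top","15")
s=arm.read_state(); print(s['position'],s['contact_force'],s['gripper_width'])
crop("side","15",260,120,440,290,4,"q1.png")
crop("top","15",250,130,370,290,4,"q2.png")
E
```

```text
clock: 23.57
position: [610.7, 12.0, 265.0]
ee_rot: [-0.435, -0.557, 0.557, 0.436]
contact_force: [-0.4, 0.0, 0.2]
gripper_width: -0.1
[611.89538693  12.41713089 264.28926378] [ 0.31050045 -0.16402303 -0.22613508] 0.07923336095327607
```

View pics/q1.png

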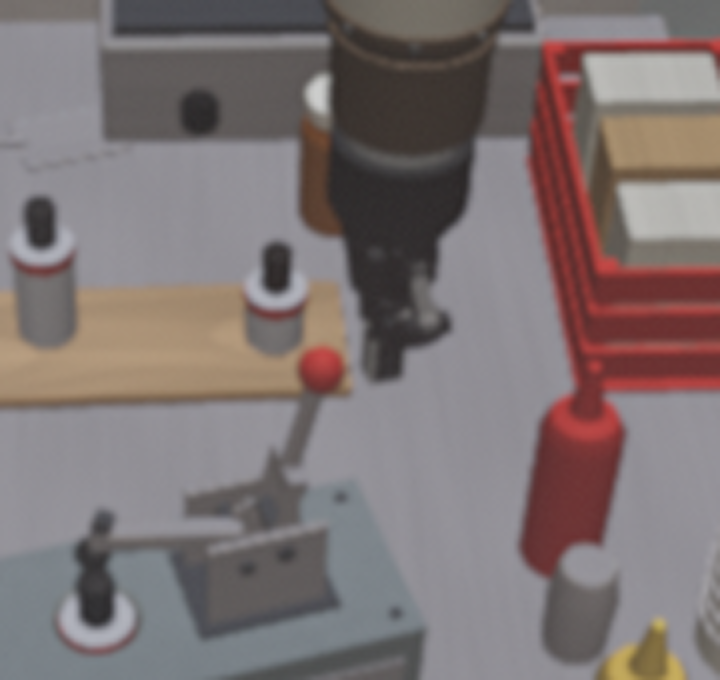

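View pics/q2.png

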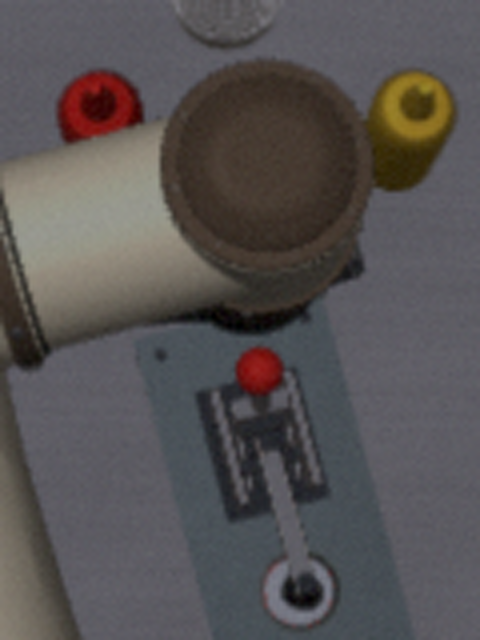

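```bash
python3 -m creep '[[[-6,-1.5,2],[0,0,0],-1],[[-12,-3.5,3],[0,0,0],-1],[[-18,-5,4],[0,0,0],-1],[[-24,-6.5,5],[0,0,0],-1],[[-29,-8,6],[0,0,0],-1],[[-34,-9.5,7],[0,0,0],-1],[[-39,-11,7],[0,0,0],-1],[[-43,-12,7],[0,0,0],-1],[[-43,-12,7],[0,0,0],-1]]';  python3 - <<'E'
from h import *
shot("side","16")
s=arm.read_state(); print(s['position'],s['contact_force'],s['gripper_width'])
crop("side","16",260,120,440,290,4,"r1.png")
E
```

```text
clock: 24.42
position: [569.0, 0.5, 271.8]
ee_rot: [0.435, 0.558, -0.557, -0.435]
contact_force: [0.2, 0.6, 0.2]
gripper_width: 0.5
[569.36271435   0.57631464 271.6695562 ] [0.70639288 0.7879824  1.0975011 ] 0.5955547447848297
```

View pics/r1.png

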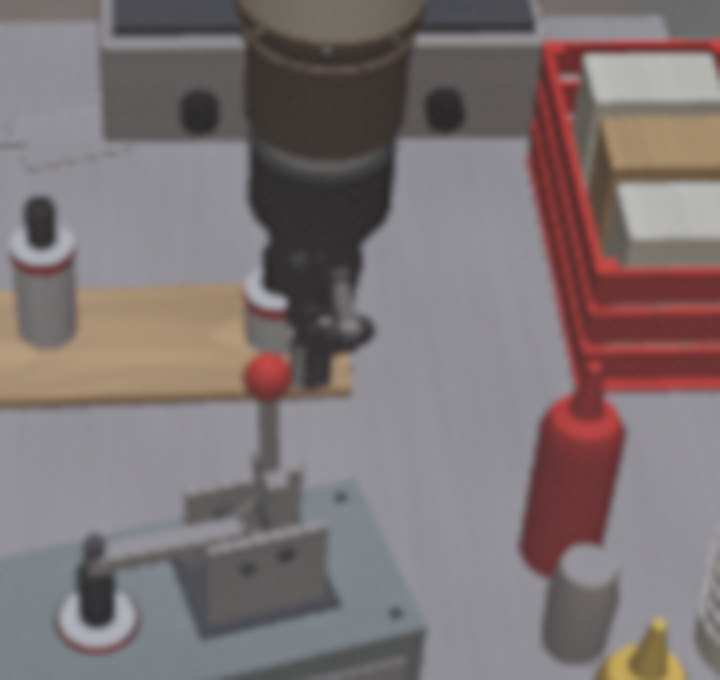

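```bash
python3 -m creep '[[[-4,-1,0],[0,0,0],-1],[[-8,-2,0],[0,0,0],-1],[[-12,-3.5,-1],[0,0,0],-1],[[-16,-4.5,-2],[0,0,0],-1],[[-20,-5.5,-3],[0,0,0],-1],[[-24,-6.5,-4],[0,0,0],-1],[[-24,-6.5,-4],[0,0,0],-1]]';  python3 - <<'E'
from h import *
shot("side","17")
s=arm.read_state(); print(s['position'],s['contact_force'],s['gripper_width'])
crop("side","17",260,120,440,290,4,"r2.png")
E
```

```text
clock: 25.05
position: [544.2, -6.2, 266.9]
ee_rot: [-0.435, -0.557, 0.558, 0.436]
contact_force: [-0.3, 0.1, 1.4]
gripper_width: 0.1
[544.75561571  -6.03483059 267.10693963] [0.23517259 0.86756673 0.60700832] 0.260537470203121
```

View pics/r2.png

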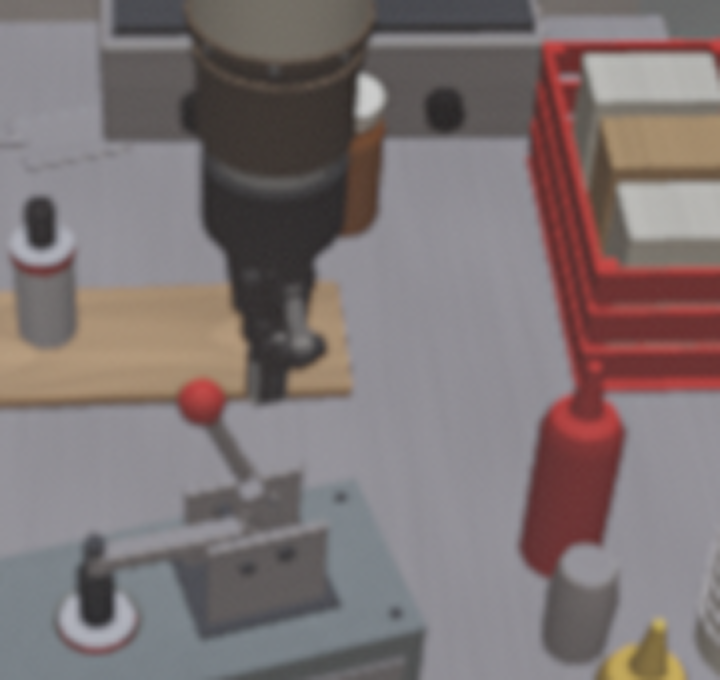

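```bash
python3 -m creep '[[[10,3,5],[0,0,0],-1],[[25,7,25],[0,0,0],-1],[[55,15,50],[0,0,0],-1],[[90,25,70],[0,0,0],-1],[[125,35,80],[0,0,0],-1],[[150,42,80],[0,0,0],-1],[[150,42,80],[0,0,0],-1],[[150,42,80],[0,0,0],-1],[[150,42,80],[0,0,0],-1]]';  python3 - <<'E'
from h import *
shot("side","18");shot("top","18")
s=arm.read_state(); print(s['position'],s['contact_force'],s['gripper_width'])
R={}
for n in("side","top"):
    im,d=load(n,"18"); cv2.imwrite(f"pics/{n}18.png",im[...,::-1])
    m=((im[...,0]>1.8*im[...,1])&(im[...,0]>1.8*im[...,2])&(im[...,0]>80)).astype(np.uint8)
    k,l,st,c=cv2.connectedComponentsWithStats(m)
    for i in range(1,k):
        if 50<st[i,4]<250:
            u,v=c[i]; p=depthpt(n,u,v,np.median(d[l==i])); 
            if abs(p[1])<60 and p[2]>220: print(n,c[i],p); R[n]=(n,u,v)
if len(R)==2: print(tri(R["side"],R["top"]))
crop("side","18",230,180,370,320,5,"s1.png")
E
```

```text
clock: 25.85
position: [695.1, 36.0, 346.4]
ee_rot: [-0.435, -0.557, 0.558, 0.436]
contact_force: [-1.2, -0.5, 1.1]
gripper_width: 0.2
[694.66961222  35.76410017 347.93304613] [-0.60229336 -0.04001048  0.07631143] 0.005896103108937568
side [309.97674419 219.53488372] [506.30771088 -21.27840359 279.99967267]
top [321.32653061 249.54081633] [507.57814182 -13.07959688 281.25469721]
(array([507.28488553, -13.55577476, 272.36735562]), np.float64(1.5614226716915138))
```

View pics/side18.png

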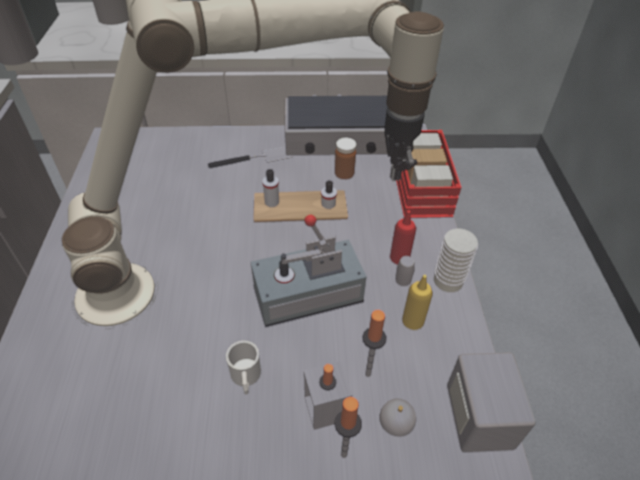

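View pics/top18.png

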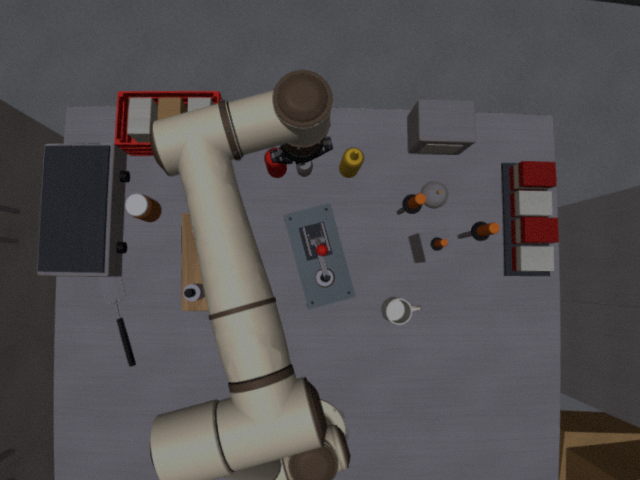

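View pics/s1.png

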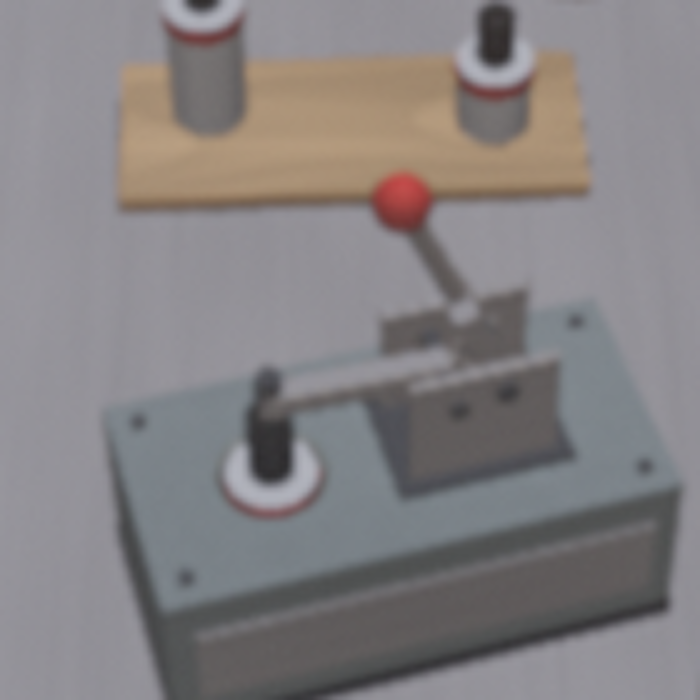

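```bash
python3 - <<'E'
from h import *
a,_=load("side","0"); b,d=load("side","18")
for nm,(u0,v0,u1,v1) in dict(mug=(222,335,266,395),shaker=(395,255,416,288),red=(390,208,416,265),yellow=(402,272,434,330),jar=(330,135,360,180),bell=(375,395,420,438),rods=(300,300,390,460),long=(258,165,283,212),short=(317,178,342,212)).items():
    x=np.abs(a[v0:v1,u0:u1].astype(int)-b[v0:v1,u0:u1]).max(2); print(nm,x.mean().round(1),np.percentile(x,99))
arm.job_done()
E
```

```text
mug 2.1 3.0
shaker 2.0 3.0
red 1.9 4.0
yellow 2.0 3.4500000000000455
jar 1.8 3.0
bell 2.1 3.0
rods 2.1 4.0
long 2.2 4.0
short 2.3 4.0
the job is handed in; nothing more can be done
```

The canister well is ready for the road, and I handed the job in at about 26 s of the 72 s allowed.

**Rod and depth:** I used the 182 mm high rod in the stand; the two larger loose rods are 245 mm high. I lowered it to the well floor and pressed it there with about 10 N for about 0.7 s. The depth came out at 70–71 mm, so the medium canister matches. I then hung the rod back in its stand.

**Canister:** I set the medium canister into the well under control. It touched bottom at the gripper height that puts its lid level with the caddy's top, and the picture after release shows the lid flush.

**Clamp:** I pushed the clamp handle over its centre. Early in the push the handle ran ahead of the fingers and stopped short of the centre, so I finished the push slowly.

**Last checks:**
- **Lock:** the clamp ball is at (507, −14, 272) mm, against (506, −16, 272) expected at the locked stop. The arm lies on the knob.
- **Everything else:** image differences from the start, at the six bystanders, all the rods and the other two canisters, are at noise level.
- **Robot:** it is clear of everything, with no contact force.

No check failed. The two cameras disagreed with each other by 2–6 mm in y, so I used values between them and confirmed each fit by pictures and contact forces.

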